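# Find the full carton and test its driver

### The arm

A 6-joint arm with a two-finger parallel gripper is mounted at the origin on the work surface. World frame = base frame: x ahead of the robot, y to its left, z up, the work surface at z = 0. Lengths are in m, angles in degrees, forces in N, time in s.
With the tool pointing down it reaches from about 0.35 to 0.875 m from the base axis. Payload 4.2 kg.
Tool frame: the origin (TCP) lies at the centre of the arm's flange, where the gripper is bolted on; the fingertips stand 182 mm ahead of it and the grasp point (between the pads) lies 164 mm ahead of it (r.nose_length is the distance from the TCP to the fingertips, in m); z points along the fingers, y is the line along which they close (so a half turn about z gives the same grasp; the last joint's range is limited). The gripper opens to 87 mm and grips with 3 to 60 N. Pads are 19 mm wide; open, the fingers measure 117 mm over their backs; the gripper's body (75 mm by 190 mm) begins 51 mm behind the grasp point.
Start: joints at [88.728, 22.042, 0.453, 0, -68.411, -14.817], TCP at [0.173, 0.601, 0.405] pointing down, gripper open.
Joint ranges: [-179.83, 179.83], [-69.29, 118.12], [-61.27, 80.66], [-181.25, 117.63], [-171.15, -9.14], [-177.46, 177.46]. Speed limits (degrees/s): [159.86, 159.86, 180, 180, 180, 180].

### API

Orientations are given as a 3x3 rotation matrix whose columns are the frame's x, y, z axes.
In Python, from station import r, vision gives the robot as it stands. The module is installed in compiled form; this text tells all that it offers.
- The arm moves only by the shell command python3 -m creep 'ROWS'. ROWS is JSON, a list of rows, each a list of 7 numbers: the opening, from -1 (shut) to 1 (fully open), then the shift along the tool's x, y, z in mm, then the turn, a rotation vector about the tool's x, y, z in degrees. A call has 1 to 8 rows; each row is the pose to reach, as a shift and turn from the pose commanded when the call began, along the tool's axes at that moment; what a row does not reach only later rows make up. A row lasts 1/12 s, in which the tool goes at most 41.7 mm and 7.16 degrees, less where a joint would pass 70% of its speed; a pose out of reach is approached as far as the arm can. A call with a gripper value outside its range is refused whole. The fingers move at their own pace and stop on an object; the grip force is fixed at half the most. Time passes only in rows, so rows that repeat a pose let the fingers close. It gives the time, the measured TCP pose, the force, the opening and the grip force at its end, in the units of the state.
- r.sense(): the state, without advancing time (a new reading comes with each control period).
- vision.capture(name): name is "side" or "top" or "wrist"; returns (picture, depth): 400x640x3 uint8, red, green, blue; 400x640 float32, m along the optical axis (not along the pixel's ray), 0 where there is no reading.
- vision.camera_model(name): a dict with "vertical_fov" (degrees; the focal length in pixels is half the picture's height over the tangent of half this angle, whatever the lens; pixels are square), "cx", "cy" (the principal point, pixels), "distortion" ([k1, k2, p1, p2, k3] as OpenCV has them; the pictures are not rectified), "extrinsics" (4x4, takes a point from camera to world coordinates); the wrist camera has in their place "mount" (4x4, takes a point from camera to tool coordinates, whose origin is the TCP and whose axes are the flange's). Camera axes: x right, y down, z forward; pixel columns grow to the right and rows downward; lengths in m; the calibration is good to about 2 mm. A picture is of the moment at which its call begins: read the wrist's pose just before it. camera_model takes no time and is no camera call.
- r.finish_job(): hands the job in; it is judged then, once.
Trained networks look in the newest picture that a camera, given by its name, has taken for a name from the list of things; names that differ only in an ending like _2 or _b are one class to them, and where a whole thing is asked for, a point or a joint stands for the part that bears it (a point fixed in the world has none). Each returns a list of dicts, best first, with "conf" (0 to 1); they miss things now and then, are a little off and sometimes report something else, mostly with a low value. They report only what shows in the picture. A call takes as long as a camera call.
- vision.find_in(camera, thing): "uv" ([column, row] in pixels, amid what is visible of it).
- vision.cut_out(camera, thing): "region" (400x640 bool, what is visible of it) and "uv" ([column, row] in pixels, amid what is visible of it).
The state is a dict: "time_s": time; "joints": joint angles; "joint_velocities": joint speeds; "effort": joint torques, N m; "tcp_pos": TCP position; "ee_rot": TCP orientation; "wrist_force": force on the tool from outside, world axes, zero at the start; "moment": the same for the moment, N m; "gripper_width": opening from 0.0 (shut) to 1.0 (fully open); "gripper_force": force on a finger pad.
Only numpy, scipy, OpenCV 4.12 (cv2) and the standard library are available. Lean on these libraries where they do the work, as an engineer would, in place of code of your own. Each camera call takes 0.05 s, during which the arm holds its last target. There are 200 camera calls.

### The job

One of the identical closed cartons on the cork mat still holds an LED driver, the others are empty: find it by heft, open no second carton, and stand the empties, shut, flat on the black returns mat, leaving the grey cup about where it is. Lift the driver out of the heavy carton and lay it squarely in the middle of the pad on the test jig's bed, its length pointing from the jig's front to its back. Only once it lies there, draw the jig's safety catch fully out, and then swing the clamp all the way down over the driver.

Things in the scene. Friction and masses are not known exactly. Their poses are not given: they have to be found in the camera images.
- carton_a_mid (a point): Closed cardboard carton with a hinged lid, 150 long (x) x 66 wide (y) x 58 high, lid 4 mm on top (62 in all), standing on the cork goods mat. Point: its centre, 29 mm above its underside. x runs along it towards the lid's hinge, z up. Carry it by its long sides (66 mm across), below the lid.
- lid_a (a joint): Lid of carton a, rad: 0 shut, 1.57 upright, stop at 2.2. Hinge line parallel to the carton's y, 75 mm along x and 29 mm above carton_a_mid. Stays where left; under 1 N at the bar moves it. Pull bar on it: black, round, 12 mm thick, parallel to y, 48 mm clear between its two arms; when shut its axis is 63 mm above carton_a_mid and 95 mm from it along -x.
- inside_a (a point): What carton a holds: in the full carton this is the centre (half-way up) of the driver and goes with it; in an empty carton it is merely that point of the carton's inner space, 25 mm above its underside. All cartons are alike inside: 142 x 58 mm, floor 4 mm thick, two 6 mm high cleats across it just beyond the driver's ends.
- carton_b_mid (a point): Carton b, same as carton a. Two or three empties and one full one are there; any may be the full one. A full carton weighs 0.5 to 0.9 kg, an empty one 0.1 to 0.3 kg.
- lid_b (a joint): Lid of carton b, same. The carton is loose and not heavy: a bar pinched hard so that it cannot turn between the fingers tips the carton up as the lid swings.
- inside_b (a point): What carton b holds, same. The driver: an aluminium-cased LED driver, 60 long (x) x 46 wide (y) x 42 high, 0.45 to 0.65 kg, loose in the middle of its carton with its x along the carton's: 41 mm of room beyond each of its ends, 6 mm at its sides.
- carton_c_mid (a point): Carton c, same as carton a.
- lid_c (a joint): Lid of carton c, same.
- inside_c (a point): What carton c holds, same.
- carton_d_mid (a point): Carton d, same as carton a.
- lid_d (a joint): Lid of carton d, same.
- inside_d (a point): What carton d holds, same.
- returns_mid (a point): Middle of the top face of the returns mat: fixed black rubber mat, 320 (x) x 210 (y) x 4 mm thick, to the left of the cork goods mat; room for three cartons side by side along its x, 100 mm apart, lengthwise along its y.
- bed (a point): Test jig, a fixed grey block 180 x 210 mm, 30 high. Point: middle of the thin black pad (66 x 52) on top of its bed, flush with the block's top. x points from the jig's front (robot side) to its back where the clamp's hinge is, z up. The driver lies on the pad with its length along x.
- clamp_bar (a point): Middle of the black round cross bar at the free end of the jig's hinged clamp (a frame of two steel rails 80 mm apart with a contact head between them): bar 12 mm thick, parallel to the bed's y, 70 mm clear between the rails. Moves with the clamp.
- clamp_hinge (a point): Point on the clamp's hinge axis (parallel to the bed's y), 85 mm behind the bed's middle and 49 above the bed. The bar goes round it at 150 mm radius.
- clamp (a joint): Clamp, rad: 0 up (leaning 0.15 rad back from upright), 1.72 fully down (level over the bed, stop). Stiff hinge, stays where left; needs 2 to 4 N at the bar. The catch's bolt blocks it at about 0.06 until released.
- catch_knob (a point): Catch on the tower at the jig's right rear: upright black knob, 16 mm thick, standing 33 mm above the bolt. Point: on its axis, 12 mm below its top. The bolt slides along the bed's -y (away from the clamp); takes about 2 N.
- catch (a joint): Catch bolt, m: 0 engaged in front of the clamp's rail, 0.04 fully drawn (stop). Stays where left. The rail is clear from 0.026 on.
- cup_mid (a point): Bystander: grey plastic cup, 76 across, 100 high; point at its centre.

How it is judged (in metres and radians):
On the way, in this order (a step that is already met when the one before it is completed fails the run):
1. the driver is lifted out of its carton ((z of inside_a in the frame of carton_a_mid above 0.05 m or z of inside_b in the frame of carton_b_mid above 0.05 m or z of inside_c in the frame of carton_c_mid above 0.05 m or z of inside_d in the frame of carton_d_mid above 0.05 m)), for 0.1 s.
2. the driver lies on the bed's pad, catch still engaged and clamp still up (((horizontal distance between inside_a and bed below 0.015 m and z of inside_a in the frame of bed between 0.017 and 0.0245 m and angle between the x axis of inside_a and the x axis of bed, either way round below 0.2 rad and angle between inside_a's own z axis and vertical below 0.1 rad) or (horizontal distance between inside_b and bed below 0.015 m and z of inside_b in the frame of bed between 0.017 and 0.0245 m and angle between the x axis of inside_b and the x axis of bed, either way round below 0.2 rad and angle between inside_b's own z axis and vertical below 0.1 rad) or (horizontal distance between inside_c and bed below 0.015 m and z of inside_c in the frame of bed between 0.017 and 0.0245 m and angle between the x axis of inside_c and the x axis of bed, either way round below 0.2 rad and angle between inside_c's own z axis and vertical below 0.1 rad) or (horizontal distance between inside_d and bed below 0.015 m and z of inside_d in the frame of bed between 0.017 and 0.0245 m and angle between the x axis of inside_d and the x axis of bed, either way round below 0.2 rad and angle between inside_d's own z axis and vertical below 0.1 rad)) and value of joint catch below 0.015 m and value of joint clamp below 0.15 rad), for 0.2 s.
3. the catch is drawn while the clamp is still up (((horizontal distance between inside_a and bed below 0.015 m and z of inside_a in the frame of bed between 0.017 and 0.0245 m and angle between the x axis of inside_a and the x axis of bed, either way round below 0.2 rad and angle between inside_a's own z axis and vertical below 0.1 rad) or (horizontal distance between inside_b and bed below 0.015 m and z of inside_b in the frame of bed between 0.017 and 0.0245 m and angle between the x axis of inside_b and the x axis of bed, either way round below 0.2 rad and angle between inside_b's own z axis and vertical below 0.1 rad) or (horizontal distance between inside_c and bed below 0.015 m and z of inside_c in the frame of bed between 0.017 and 0.0245 m and angle between the x axis of inside_c and the x axis of bed, either way round below 0.2 rad and angle between inside_c's own z axis and vertical below 0.1 rad) or (horizontal distance between inside_d and bed below 0.015 m and z of inside_d in the frame of bed between 0.017 and 0.0245 m and angle between the x axis of inside_d and the x axis of bed, either way round below 0.2 rad and angle between inside_d's own z axis and vertical below 0.1 rad)) and value of joint catch above 0.032 m and value of joint clamp below 0.3 rad), for 0.1 s.
4. the clamp is swung down over the driver (((horizontal distance between inside_a and bed below 0.015 m and z of inside_a in the frame of bed between 0.017 and 0.0245 m and angle between the x axis of inside_a and the x axis of bed, either way round below 0.2 rad and angle between inside_a's own z axis and vertical below 0.1 rad) or (horizontal distance between inside_b and bed below 0.015 m and z of inside_b in the frame of bed between 0.017 and 0.0245 m and angle between the x axis of inside_b and the x axis of bed, either way round below 0.2 rad and angle between inside_b's own z axis and vertical below 0.1 rad) or (horizontal distance between inside_c and bed below 0.015 m and z of inside_c in the frame of bed between 0.017 and 0.0245 m and angle between the x axis of inside_c and the x axis of bed, either way round below 0.2 rad and angle between inside_c's own z axis and vertical below 0.1 rad) or (horizontal distance between inside_d and bed below 0.015 m and z of inside_d in the frame of bed between 0.017 and 0.0245 m and angle between the x axis of inside_d and the x axis of bed, either way round below 0.2 rad and angle between inside_d's own z axis and vertical below 0.1 rad)) and value of joint clamp above 1.6 rad), for 0.2 s.
At the end, for the whole second after the job is handed in: The driver lies on the jig's pad, centre within 15 mm, length within 0.2 rad of front-to-back, upright; clamp within 0.12 rad of fully down; catch drawn at least 32 mm; every carton but the one the driver came out of stands upright with its lid shut on the returns mat, its centre over the mat (all of step 4 and value of joint catch above 0.032 m and ((x of carton_a_mid in the frame of returns_mid between -0.16 and 0.16 m and y of carton_a_mid in the frame of returns_mid between -0.105 and 0.105 m and z of carton_a_mid in the frame of returns_mid between 0.022 and 0.036 m and angle between carton_a_mid's own z axis and vertical below 0.1 rad and value of joint lid_a below 0.15 rad) or horizontal distance between inside_a and carton_a_mid above 0.1 m) and ((x of carton_b_mid in the frame of returns_mid between -0.16 and 0.16 m and y of carton_b_mid in the frame of returns_mid between -0.105 and 0.105 m and z of carton_b_mid in the frame of returns_mid between 0.022 and 0.036 m and angle between carton_b_mid's own z axis and vertical below 0.1 rad and value of joint lid_b below 0.15 rad) or horizontal distance between inside_b and carton_b_mid above 0.1 m) and ((x of carton_c_mid in the frame of returns_mid between -0.16 and 0.16 m and y of carton_c_mid in the frame of returns_mid between -0.105 and 0.105 m and z of carton_c_mid in the frame of returns_mid between 0.022 and 0.036 m and angle between carton_c_mid's own z axis and vertical below 0.1 rad and value of joint lid_c below 0.15 rad) or horizontal distance between inside_c and carton_c_mid above 0.1 m) and ((x of carton_d_mid in the frame of returns_mid between -0.16 and 0.16 m and y of carton_d_mid in the frame of returns_mid between -0.105 and 0.105 m and z of carton_d_mid in the frame of returns_mid between 0.022 and 0.036 m and angle between carton_d_mid's own z axis and vertical below 0.1 rad and value of joint lid_d below 0.15 rad) or horizontal distance between inside_d and carton_d_mid above 0.1 m)); the robot touches nothing.
It fails at once if a second carton is open besides the first (not (value of joint each of lid_b, lid_c, lid_d below 0.4 rad or value of joint each of lid_a, lid_c, lid_d below 0.4 rad or value of joint each of lid_a, lid_b, lid_d below 0.4 rad or value of joint each of lid_a, lid_b, lid_c below 0.4 rad)).
It fails at once if the cup is knocked more than 50 mm from its place (distance of cup_mid from where it was at the start of the episode above 0.05 m).
Of carton_a, carton_b only 1 to 2 are there at a start; the rules pass over those that are not, and their reading is None.
At some moment in a run one of carton_a, carton_b may be knocked a few centimetres aside while the robot is not near it.
It also fails if it takes over 208 s, if anything falls off the work surface, if the arm or the gripper's body presses on something with over 40 N, if the wrist force passes 120 N, or if a joint passes its speed limit or range.

## Working session

There is one attempt and no reset: what is moved stays moved. The work goes in short steps, Python scripts to look and compute and a shell command to move; the robot and the scene stay as the last step left them, time stands still between calls to the robot, and variables do not carry over. Pictures are saved under pics/ and viewed, at most 14 in all, crops included, and the job is handed in when it is done.

```bash
mkdir -p pics; ls; cat > h.py <<'E'
import numpy as np, cv2
from station import r, vision
def K(n):
    m=vision.camera_model(n); f=200/np.tan(np.radians(m["vertical_fov"])/2)
    return m,np.array([[f,0,m["cx"]],[0,f,m["cy"]],[0,0,1.]]),np.array(m["distortion"],float)
def ext(n,s=None):
    m=K(n)[0]
    if n!="wrist": return np.array(m["extrinsics"])
    s=s or r.sense(); T=np.eye(4); T[:3,:3]=s["ee_rot"]; T[:3,3]=s["tcp_pos"]
    return T@np.array(m["mount"])
def cloud(n,depth,E):
    m,k,d=K(n); v,u=np.mgrid[0:400,0:640]
    p=cv2.undistortPoints(np.stack([u,v],-1).reshape(-1,1,2).astype(np.float64),k,d).reshape(400,640,2)
    P=np.concatenate([p*depth[...,None],depth[...,None]],-1)
    W=P@E[:3,:3].T+E[:3,3]; W[depth<=0]=np.nan
    return W
def shot(n,name=None):
    E=ext(n); im,de=vision.capture(n)
    if name: cv2.imwrite("pics/"+name+".png",im[...,::-1])
    return im,cloud(n,de,E)
def proj(n,P,E=None):
    m,k,d=K(n); E=ext(n) if E is None else E; i=np.linalg.inv(E)
    return cv2.projectPoints(np.atleast_2d(P).astype(float),cv2.Rodrigues(i[:3,:3])[0],i[:3,3],k,d)[0].reshape(-1,2)
def rect(p):  # min-area rect of xy points: centre, long-axis deg, sizes
    (c,s,a)=cv2.minAreaRect((p*1000).astype(np.float32))
    if s[0]<s[1]: s=s[::-1]; a+=90
    return np.array(c)/1000,(a+90)%180-90,np.array(s)/1000
E
python3 - <<'E'
from h import *
for n in("top","side"):
    im,W=shot(n,n+"0"); np.save(n+"0.npy",W)
    print(n,ext(n).round(3).tolist())
s=r.sense();print(s)
E
```

```text
pics
top [[0.024, -0.991, 0.132, 0.422], [-1.0, -0.025, -0.003, -0.02], [0.006, -0.132, -0.991, 1.458], [0.0, 0.0, 0.0, 1.0]]
side [[0.936, -0.218, 0.276, 0.261], [-0.352, -0.591, 0.726, -0.927], [0.005, -0.776, -0.63, 0.921], [0.0, 0.0, 0.0, 1.0]]
{'time_s': 0.1, 'joints': array([ 8.87285730e+01,  2.20886492e+01,  3.88537334e-01, -2.38521737e-02,
       -6.84111372e+01, -1.48189112e+01]), 'joint_velocities': array([-0.03284317, -0.07942032,  0.30823561,  0.17250724,  0.04966119,
       -0.02616078]), 'effort': array([ 3.37379447e-05, -3.91688955e+01,  1.87936682e+01,  4.23186600e+00,
        1.34955530e-02, -7.23396579e-05]), 'tcp_pos': array([0.17311606, 0.60037392, 0.4037546 ]), 'ee_rot': array([[ 9.60783362e-01, -2.77299740e-01, -4.30081872e-04],
       [-2.77300047e-01, -9.60781426e-01, -1.93256477e-03],
       [ 1.22685034e-04,  1.97603780e-03, -9.99998040e-01]]), 'wrist_force': array([ 0.93957735, -1.07083675,  0.21005162]), 'moment': array([ 0.00433876, -0.00019831, -0.0466998 ]), 'gripper_force': 0.0, 'gripper_width': 1.0012499928006007}
```

View pics/top0.png

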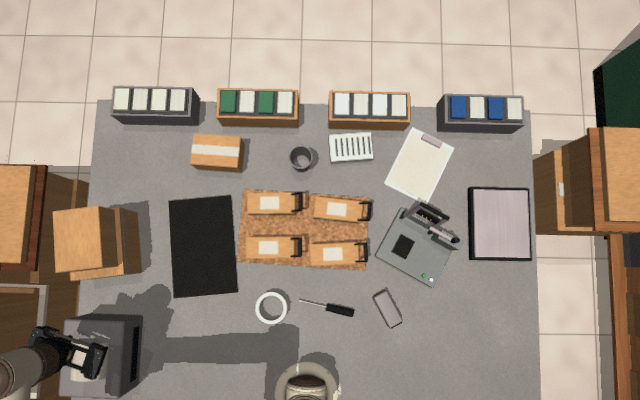

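View pics/side0.png

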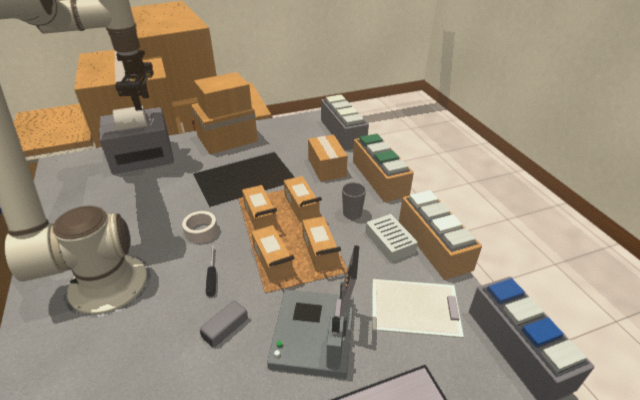

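The top view shows four cartons at about (272,203), (337,208), (273,247) and (339,254), with their black bars on the right. The returns mat is at (203,246), the cup at (301,158), and the jig at (415,245) with its pad at (402,246). The clamp is up at (430,218).

```bash
python3 - <<'E'
from h import *
im=cv2.imread("pics/top0.png"); W=np.load("top0.npy"); z=W[...,2]
v,u=np.mgrid[0:400,0:640]
hsv=cv2.cvtColor(im,cv2.COLOR_BGR2HSV)
box=lambda a,b,c,d:(u>=a)&(u<=b)&(v>=c)&(v<=d)
print("mat z",np.nanmedian(z[box(185,225,215,285)]),"table",np.nanmedian(z[box(160,230,305,320)]))
m=box(150,237,185,310)&(hsv[...,2]<45); n,l,st,c=cv2.connectedComponentsWithStats(m.astype(np.uint8)); i=1+st[1:,4].argmax(); print("mat",rect(W[l==i][:,:2]))
ck=box(240,370,187,272)
zz=z[ck]; print("cork z",np.nanpercentile(zz[zz<.03],50), "lidtop",np.nanmedian(zz[(zz>.05)&(zz<.08)]))
m=ck&(z>.052)&(z<.085)&(hsv[...,1]>40)|(ck&(z>.052)&(z<.085)&(hsv[...,2]>150)); m=m.astype(np.uint8); n,l,st,c=cv2.connectedComponentsWithStats(m)
for i in range(1,n):
    if st[i,4]>200: print("carton",st[i],rect(W[l==i][:,:2]),np.nanmedian(z[l==i]))
m=box(380,425,225,270)&(hsv[...,2]<45); n,l,st,c=cv2.connectedComponentsWithStats(m.astype(np.uint8)); i=1+st[1:,4].argmax(); print("pad",st[i],rect(W[l==i][:,:2]),np.nanmedian(z[l==i]))
m=box(365,470,195,290)&(abs(z-.03)<.008); print("block",rect(W[m][:,:2]))
m=box(280,320,140,180)&(z>.08); print("cup",rect(W[m][:,:2]))
vision.capture("top"); vision.capture("side")
for n in("top","side"):
  for t in("clamp_bar","catch_knob","carton_a_mid"):
    o=vision.find_in(n,t); Wn=np.load(n+"0.npy")
    for q in o[:4]:
        a,b=np.int32(np.round(q["uv"])); print(n,t,q["uv"],round(q["conf"],2),Wn[b,a].round(3))
E
```

```text
mat z 0.0037087370263011454 table -0.0002787500724663605
mat (array([0.45235553, 0.35233588]), 7.994154930114746, array([0.318909  , 0.20049466]))
cork z 0.0024757308117147048 lidtop 0.06558879152410158
carton [ 247  192   49   22 1018] (array([0.59338129, 0.127352  ]), -88.05011749267578, array([0.15399234, 0.06699274])) 0.06548667787853424
carton [ 313  196   53   26 1010] (array([ 0.57786023, -0.08758494]), 85.09368133544922, array([0.15748558, 0.06701564])) 0.06548230257768706
carton [ 246  237   50   21 1007] (array([0.45203555, 0.12361136]), -88.55282986164093, array([0.15481104, 0.06246979])) 0.06575746101822122
carton [ 310  242   51   23 1029] (array([ 0.43793021, -0.07807361]), -85.83379554748535, array([0.1579072 , 0.06601595])) 0.0657514864583284
pad [393 235  21  24 280] (array([ 0.46516382, -0.29843582]), -26.447433471679688, array([0.06219286, 0.04705972])) 0.030008238103547802
block (array([ 0.47220087, -0.37763992]), -78.64770698547363, array([0.3456127 , 0.26889169]))
cup (array([0.73708118, 0.04009118]), 1.373514175415039, array([0.0737562 , 0.07230283]))
top clamp_bar [426.3, 212.3] 0.89 [ 0.562 -0.337  0.176]
top catch_knob [447.0, 235.7] 0.42 [ 0.496 -0.41   0.135]
top catch_knob [343.3, 209.1] 0.18 [ 0.577 -0.101  0.067]
top carton_a_mid [272.7, 202.4] 0.69 [0.594 0.121 0.063]
side clamp_bar [352.0, 277.3] 0.8 [ 0.538 -0.387  0.226]
side catch_knob [337.2, 321.0] 0.78 [ 0.485 -0.438  0.166]
```

```bash
cat >> h.py <<'E'
from scipy.spatial.transform import Rotation as Ro
def R(yaw,pitch=0):  # tool x at yaw, tool down; pitch then turns about tool y (deg)
    a=np.radians(yaw); x=np.array([np.cos(a),np.sin(a),0]); z=np.array([0,0,-1.]); M=np.stack([x,np.cross(z,x),z],1)
    return M@Ro.from_rotvec([0,pitch,0],degrees=True).as_matrix()
def plan(p,yaw,pitch=0,L=.164,M=None):
    "p: where the point L ahead of TCP shall go"
    s=r.sense(); R0=np.array(s["ee_rot"]); Rt=R(yaw,pitch) if M is None else M
    d=R0.T@(np.array(p)-Rt[:,2]*L-s["tcp_pos"])*1000
    w=np.degrees(Ro.from_matrix(R0.T@Rt).as_rotvec())
    print("shift",d.round(0),"turn",w.round(1),"rows",round(max(np.linalg.norm(d)/41.7,np.linalg.norm(w)/7.16),1))
def cartons(im,W,lo=.052,hi=.1,reg=(.36,.72,-.2,.24)):
    z=W[...,2]; hsv=cv2.cvtColor(im,cv2.COLOR_RGB2HSV)
    m=(z>lo)&(z<hi)&(W[...,0]>reg[0])&(W[...,0]<reg[1])&(W[...,1]>reg[2])&(W[...,1]<reg[3])&(hsv[...,2]>70)
    n,l,st,c=cv2.connectedComponentsWithStats(m.astype(np.uint8)); out=[]
    for i in range(1,n):
        if st[i,4]>400:
            q=rect(W[l==i][:,:2]); out.append(q); print("carton",q[0].round(3),round(q[1],1),q[2].round(3),round(float(np.nanmedian(z[l==i])),4))
    return out
E
python3 - <<'E'
from h import *
plan([.452,.126,.2],-90)
E
```

```text
shift [399. 379.  41.] turn [ 0.   0.  73.9] rows 13.2
```

```bash
python3 -m creep '[[1,399,379,20,0,0,74],[1,399,379,20,0,0,74],[1,399,379,20,0,0,74],[1,399,379,20,0,0,74],[1,399,379,20,0,0,74],[1,399,379,20,0,0,74],[1,399,379,20,0,0,74],[1,399,379,20,0,0,74]]'; python3 - <<'E'
from h import *
plan([.452,.126,.2],-90)
E
```

```text
time_s: 1.17
tcp_pos: [0.3421, 0.3112, 0.393]
ee_rot: [[0.281, -0.96, 0.001], [-0.96, -0.281, 0.001], [-0.001, -0.001, -1.0]]
wrist_force: [1.0, -0.3, -0.1]
gripper_width: 0.998
gripper_force: 0.0
shift [209. -53.  29.] turn [-0.   0.  16.3] rows 5.2
```

Now above the near-left carton, then remeasure.

```bash
python3 -m creep '[[1,209,-53,29,0,0,16],[1,209,-53,29,0,0,16],[1,209,-53,29,0,0,16],[1,209,-53,29,0,0,16],[1,209,-53,29,0,0,16],[1,209,-53,29,0,0,16],[1,209,-53,29,0,0,16],[1,209,-53,29,0,0,16]]'; python3 - <<'E'
from h import *
im,W=shot("wrist","w1")
cs=cartons(im,W)
plan([.452,.126,.0395],-89)
E
```

```text
time_s: 1.83
tcp_pos: [0.4524, 0.1276, 0.3637]
ee_rot: [[0.009, -1.0, 0.0], [-1.0, -0.009, 0.0], [-0.0, -0.0, -1.0]]
wrist_force: [0.3, 0.8, 0.2]
gripper_width: 1.0
gripper_force: 0.0
carton [ 0.584 -0.021] -4.2 [0.067 0.02 ] 0.0662
carton [ 0.434 -0.015] 3.4 [0.066 0.026] 0.0665
carton [0.71  0.038] 87.0 [0.058 0.018] 0.0636
carton [0.594 0.113] -87.2 [0.173 0.068] 0.0667
carton [0.454 0.116] -88.3 [0.165 0.066] 0.0667
shift [  2.   0. 160.] turn [-0.   0.  -0.4] rows 3.8
```

View pics/w1.png

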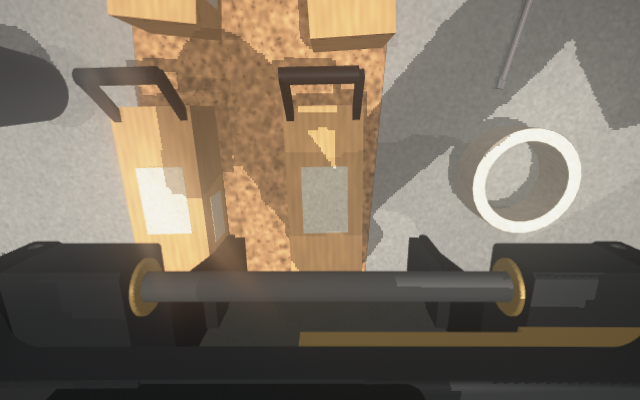

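The wrist view shows the near-left carton centred between the fingers, with its lid around (325,190) and its bar at (320,75). I'll go down, grip and lift.

```bash
python3 -m creep '[[1,2,-2,40,0,0,-1],[1,2,-2,80,0,0,-1],[1,2,-2,120,0,0,-1],[1,2,-2,150,0,0,-1],[1,2,-2,160,0,0,-1],[1,2,-2,160,0,0,-1],[-1,2,-2,160,0,0,-1],[-1,2,-2,160,0,0,-1]]'; python3 -m creep '[[-1,0,0,0,0,0,0],[-1,0,0,0,0,0,0],[-1,0,0,0,0,0,0],[-1,0,0,-25,0,0,0],[-1,0,0,-50,0,0,0],[-1,0,0,-60,0,0,0],[-1,0,0,-60,0,0,0],[-1,0,0,-60,0,0,0]]'
```

```text
time_s: 2.55
tcp_pos: [0.4546, 0.1274, 0.2049]
ee_rot: [[0.03, -1.0, 0.003], [-1.0, -0.03, 0.002], [-0.001, -0.003, -1.0]]
wrist_force: [0.3, -0.3, -0.2]
gripper_width: 0.923
gripper_force: 0.0
time_s: 3.22
tcp_pos: [0.4539, 0.1258, 0.264]
ee_rot: [[0.027, -1.0, 0.001], [-1.0, -0.027, 0.001], [-0.001, -0.001, -1.0]]
wrist_force: [0.1, 0.1, -2.6]
gripper_width: 0.755
gripper_force: 30.0
```

About 2.6 N, so this one is empty. It goes to the near slot on the mat.

```bash
python3 - <<'E'
from h import *
plan([.346,.338,.10],-82)
E
```

```text
shift [-215.  102.    0.] turn [-0.1  0.1 -6.4] rows 5.7
```

```bash
python3 -m creep '[[-1,-215,102,0,0,0,-6],[-1,-215,102,0,0,0,-6],[-1,-215,102,0,0,0,-6],[-1,-215,102,0,0,0,-6],[-1,-215,102,0,0,0,-6],[-1,-215,102,0,0,0,-6],[-1,-215,102,0,0,0,-6],[-1,-215,102,0,0,0,-6]]'; python3 -m creep '[[-1,0,0,30,0,0,0],[-1,0,0,48,0,0,0],[-1,0,0,57,0,0,0],[-1,0,0,57,0,0,0],[1,0,0,57,0,0,0],[1,0,0,57,0,0,0],[1,0,0,57,0,0,0],[1,0,0,57,0,0,0]]'; python3 -m creep '[[1,0,0,-40,0,0,0],[1,0,0,-80,0,0,0],[1,0,0,-120,0,0,0],[1,0,0,-120,0,0,0]]'; python3 - <<'E'
from h import *
s=r.sense()
im,W=shot("top"); c=cartons(im,W,reg=(.25,.72,-.25,.5))
plan([c[0][0][0],c[0][0][1],.164+.0],-90)
E
```

```text
time_s: 3.88
tcp_pos: [0.3451, 0.339, 0.2621]
ee_rot: [[0.135, -0.991, -0.002], [-0.991, -0.135, -0.003], [0.002, 0.002, -1.0]]
wrist_force: [-0.3, 0.1, -2.0]
gripper_width: 0.756
gripper_force: 30.0
time_s: 4.55
tcp_pos: [0.3465, 0.338, 0.2071]
ee_rot: [[0.132, -0.991, 0.001], [-0.991, -0.132, 0.001], [-0.001, -0.001, -1.0]]
wrist_force: [0.4, 0.2, 0.6]
gripper_width: 0.959
gripper_force: 0.0
time_s: 4.88
tcp_pos: [0.3476, 0.3399, 0.3349]
ee_rot: [[0.135, -0.991, 0.01], [-0.991, -0.134, 0.014], [-0.013, -0.012, -1.0]]
wrist_force: [0.4, 0.7, 0.3]
gripper_width: 0.994
gripper_force: 0.0
carton [0.593 0.126] -88.4 [0.157 0.067] 0.0656
carton [ 0.578 -0.084] 84.9 [0.15  0.067] 0.0654
carton [ 0.438 -0.082] -86.2 [0.165 0.066] 0.0657
carton [0.347 0.309] -82.4 [0.099 0.066] 0.0657
shift [ 244. -216.    3.] turn [-0.4  0.6  7.7] rows 7.8
```

```bash
python3 -m creep '[[1,244,-216,0,0,0,6],[1,244,-216,0,0,0,6],[1,244,-216,0,0,0,6],[1,244,-216,0,0,0,6],[1,244,-216,0,0,0,6],[1,244,-216,0,0,0,6],[1,244,-216,0,0,0,6],[1,244,-216,0,0,0,6]]'; python3 - <<'E'
from h import *
plan([.593,.128,.0395],-88.4)
E
```

```text
time_s: 5.6
tcp_pos: [0.5941, 0.1225, 0.3255]
ee_rot: [[0.027, -1.0, -0.001], [-1.0, -0.027, -0.001], [0.001, 0.001, -1.0]]
wrist_force: [0.7, 0.2, -1.0]
gripper_width: 0.996
gripper_force: 0.0
shift [ -6.   1. 122.] turn [ 0.1 -0.  -0.1] rows 2.9
```

```bash
python3 -m creep '[[1,-6,1,40,0,0,0],[1,-6,1,80,0,0,0],[1,-6,1,110,0,0,0],[1,-6,1,121,0,0,0],[1,-6,1,121,0,0,0],[-1,-6,1,121,0,0,0],[-1,-6,1,121,0,0,0],[-1,-6,1,121,0,0,0]]'; python3 -m creep '[[-1,0,0,0,0,0,0],[-1,0,0,0,0,0,0],[-1,0,0,0,0,0,0],[-1,0,0,-25,0,0,0],[-1,0,0,-50,0,0,0],[-1,0,0,-60,0,0,0],[-1,0,0,-60,0,0,0],[-1,0,0,-60,0,0,0]]';  python3 - <<'E'
from h import *
plan([.559,.368,.10],-82)
E
```

```text
time_s: 6.27
tcp_pos: [0.5922, 0.1314, 0.2081]
ee_rot: [[0.029, -1.0, 0.004], [-1.0, -0.029, 0.002], [-0.002, -0.004, -1.0]]
wrist_force: [-0.7, -0.2, 0.1]
gripper_width: 0.847
gripper_force: 0.0
time_s: 6.93
tcp_pos: [0.591, 0.1307, 0.2654]
ee_rot: [[0.028, -1.0, -0.0], [-1.0, -0.028, 0.001], [-0.001, 0.0, -1.0]]
wrist_force: [-0.7, -0.2, -2.5]
gripper_width: 0.756
gripper_force: 30.0
shift [-238.   25.    2.] turn [ 0.   0.  -6.4] rows 5.7
```

Another empty. It goes to the far slot.

```bash
python3 -m creep '[[-1,-238,25,0,0,0,-6],[-1,-238,25,0,0,0,-6],[-1,-238,25,0,0,0,-6],[-1,-238,25,0,0,0,-6],[-1,-238,25,0,0,0,-6],[-1,-238,25,0,0,0,-6],[-1,-238,25,0,0,0,-6],[-1,-238,25,0,0,0,-6]]'; python3 -m creep '[[-1,0,0,30,0,0,0],[-1,0,0,46,0,0,0],[-1,0,0,56,0,0,0],[-1,0,0,56,0,0,0],[1,0,0,56,0,0,0],[1,0,0,56,0,0,0],[1,0,0,56,0,0,0],[1,0,0,56,0,0,0]]'; python3 -m creep '[[1,0,0,-40,0,0,0],[1,0,0,-80,0,0,0],[1,0,0,-120,0,0,0],[1,0,0,-120,0,0,0]]'; python3 - <<'E'
from h import *
im,W=shot("top"); c=cartons(im,W,reg=(.25,.72,-.25,.5))
plan([c[0][0][0],c[0][0][1],.164],-94)
E
```

```text
time_s: 7.6
tcp_pos: [0.5586, 0.3695, 0.2627]
ee_rot: [[0.135, -0.991, -0.004], [-0.991, -0.135, -0.003], [0.002, 0.004, -1.0]]
wrist_force: [0.6, -0.9, -0.8]
gripper_width: 0.757
gripper_force: 30.0
time_s: 8.27
tcp_pos: [0.5601, 0.3677, 0.2101]
ee_rot: [[0.132, -0.991, 0.001], [-0.991, -0.132, 0.001], [-0.0, -0.001, -1.0]]
wrist_force: [0.2, -0.3, -0.4]
gripper_width: 0.954
gripper_force: 0.0
time_s: 8.6
tcp_pos: [0.5616, 0.3691, 0.3405]
ee_rot: [[0.134, -0.991, 0.015], [-0.991, -0.134, 0.011], [-0.009, -0.017, -1.0]]
wrist_force: [1.8, 0.4, 1.5]
gripper_width: 1.001
gripper_force: 0.0
carton [ 0.578 -0.084] 85.2 [0.15  0.067] 0.0654
carton [0.562 0.337] -82.5 [0.102 0.067] 0.0655
carton [ 0.438 -0.082] -85.9 [0.165 0.066] 0.0658
carton [0.344 0.335] -82.2 [0.154 0.066] 0.0657
shift [451.  43.   5.] turn [-0.6  0.5 11.7] rows 10.9
```

```bash
python3 -m creep '[[1,451,43,0,0,0,12],[1,451,43,0,0,0,12],[1,451,43,0,0,0,12],[1,451,43,0,0,0,12],[1,451,43,0,0,0,12],[1,451,43,0,0,0,12],[1,451,43,0,0,0,12],[1,451,43,0,0,0,12]]';python3 -m creep '[[1,120,10,0,0,0,0],[1,120,10,0,0,0,0],[1,120,10,0,0,0,0],[1,120,10,0,0,0,0],[1,120,10,0,0,0,0]]'; python3 - <<'E'
from h import *
plan([.578,-.084,.0395],-94.9)
E
```

```text
time_s: 9.32
tcp_pos: [0.5717, 0.0329, 0.3291]
ee_rot: [[-0.076, -0.997, -0.001], [-0.997, 0.076, -0.0], [0.0, 0.001, -1.0]]
wrist_force: [-0.3, -0.1, -0.4]
gripper_width: 1.001
gripper_force: 0.0
time_s: 9.73
tcp_pos: [0.5524, -0.086, 0.329]
ee_rot: [[-0.08, -0.997, -0.001], [-0.997, 0.08, 0.0], [-0.0, 0.001, -1.0]]
wrist_force: [-0.8, -0.2, 0.4]
gripper_width: 0.997
gripper_force: 0.0
shift [ -4. -25. 125.] turn [0.1 0.  0.3] rows 3.1
```

```bash
python3 -m creep '[[1,-3,-25,20,0,0,0],[1,-3,-25,55,0,0,0],[1,-3,-25,90,0,0,0],[1,-3,-25,115,0,0,0],[1,-3,-25,125,0,0,0],[1,-3,-25,125,0,0,0],[-1,-3,-25,125,0,0,0],[-1,-3,-25,125,0,0,0]]'; python3 -m creep '[[-1,0,0,0,0,0,0],[-1,0,0,0,0,0,0],[-1,0,0,0,0,0,0],[-1,0,0,-25,0,0,0],[-1,0,0,-50,0,0,0],[-1,0,0,-60,0,0,0],[-1,0,0,-60,0,0,0],[-1,0,0,-60,0,0,0]]';  python3 - <<'E'
from h import *
plan([.452,.353,.10],-82)
plan([.53,-.02,.10],180)
E
```

```text
time_s: 10.4
tcp_pos: [0.5794, -0.0823, 0.2065]
ee_rot: [[-0.075, -0.997, 0.004], [-0.997, 0.075, 0.0], [-0.0, -0.004, -1.0]]
wrist_force: [0.2, -1.0, 0.7]
gripper_width: 0.919
gripper_force: 0.0
time_s: 11.07
tcp_pos: [0.578, -0.0829, 0.2646]
ee_rot: [[-0.077, -0.997, 0.0], [-0.997, 0.077, 0.001], [-0.001, -0.0, -1.0]]
wrist_force: [-0.0, 0.6, -0.9]
gripper_width: 0.757
gripper_force: 30.0
shift [-425.  159.    1.] turn [ -0.    0.  -12.4] rows 10.9
shift [-59.  53.   1.] turn [ 0.   0.1 85.6] rows 12.0
```

Also empty. I'll lift it clear of the bars and take it to the middle slot.

```bash
python3 -m creep '[[-1,-20,10,-30,0,0,-5],[-1,-50,30,-60,0,0,-12],[-1,-90,65,-60,0,0,-12],[-1,-125,85,-60,0,0,-12],[-1,-160,105,-60,0,0,-12],[-1,-195,120,-60,0,0,-12],[-1,-230,135,-60,0,0,-12],[-1,-270,150,-60,0,0,-12]]';  python3 - <<'E'
from h import *
plan([.452,.353,.16],-82)
print(r.sense()["wrist_force"])
E
```

```text
time_s: 11.73
tcp_pos: [0.4494, 0.1927, 0.323]
ee_rot: [[0.132, -0.991, -0.003], [-0.991, -0.132, -0.002], [0.001, 0.003, -1.0]]
wrist_force: [1.0, 0.2, -0.9]
gripper_width: 0.759
gripper_force: 30.0
shift [-159.  -24.   -1.] turn [ 0.2 -0.1 -0.4] rows 3.8
[ 1.02000688  0.15009696 -0.90168007]
```

```bash
python3 -m creep '[[-1,-159,-24,0,0,0,0],[-1,-159,-24,0,0,0,0],[-1,-159,-24,0,0,0,0],[-1,-159,-24,0,0,0,0],[-1,-159,-24,0,0,0,0],[-1,-159,-24,0,0,0,0]]'; python3 -m creep '[[-1,0,0,40,0,0,0],[-1,0,0,80,0,0,0],[-1,0,0,105,0,0,0],[-1,0,0,116,0,0,0],[-1,0,0,116,0,0,0]]';python3 -m creep '[[0.9,0,0,0,0,0,0],[0.9,0,0,0,0,0,0],[0.9,0,0,0,0,0,0],[0.9,0,0,0,0,0,0],[0.9,0,0,-20,0,0,0],[0.9,0,0,-60,0,0,0],[0.9,0,0,-100,0,0,0],[0.9,0,0,-130,0,0,0]]'; python3 - <<'E'
from h import *
im,W=shot("top"); c=cartons(im,W,reg=(.25,.72,-.25,.5))
plan([.438,-.078,.164],-86)
E
```

```text
time_s: 12.23
tcp_pos: [0.4533, 0.354, 0.3219]
ee_rot: [[0.135, -0.991, -0.003], [-0.991, -0.135, -0.003], [0.003, 0.004, -1.0]]
wrist_force: [0.2, -0.6, -1.3]
gripper_width: 0.757
gripper_force: 30.0
time_s: 12.65
tcp_pos: [0.4533, 0.3506, 0.2065]
ee_rot: [[0.132, -0.991, -0.004], [-0.991, -0.132, -0.006], [0.005, 0.005, -1.0]]
wrist_force: [-0.3, -0.7, -2.2]
gripper_width: 0.758
gripper_force: 29.9
time_s: 13.32
tcp_pos: [0.4543, 0.3525, 0.3425]
ee_rot: [[0.133, -0.991, 0.003], [-0.991, -0.133, 0.003], [-0.002, -0.004, -1.0]]
wrist_force: [0.1, 1.2, 0.4]
gripper_width: 0.949
gripper_force: 0.0
carton [0.559 0.361] -82.5 [0.153 0.067] 0.0652
carton [0.455 0.321] -82.9 [0.098 0.066] 0.0656
carton [ 0.438 -0.082] -86.0 [0.166 0.066] 0.0657
carton [0.344 0.335] -82.2 [0.152 0.066] 0.0658
shift [425.  75.  16.] turn [-0.7  0.5  3.7] rows 10.4
```

```bash
python3 -m creep '[[1,425,75,0,0,0,4],[1,425,75,0,0,0,4],[1,425,75,0,0,0,4],[1,425,75,0,0,0,4],[1,425,75,0,0,0,4],[1,425,75,0,0,0,4],[1,425,75,0,0,0,4],[1,425,75,0,0,0,4]]';python3 -m creep '[[1,110,20,0,0,0,0],[1,110,20,0,0,0,0],[1,110,20,0,0,0,0],[1,110,20,0,0,0,0],[1,110,20,0,0,0,0]]'; python3 - <<'E'
from h import *
im,W=shot("top"); c=cartons(im,W,reg=(.25,.72,-.25,.5))
im,W=shot("wrist","w2"); c=cartons(im,W)
plan([.438,-.076,.0395],-86)
E
```

```text
time_s: 14.03
tcp_pos: [0.4393, 0.0175, 0.3392]
ee_rot: [[0.064, -0.998, 0.002], [-0.998, -0.064, 0.001], [-0.001, -0.002, -1.0]]
wrist_force: [0.9, 1.4, -0.1]
gripper_width: 1.004
gripper_force: 0.0
time_s: 14.45
tcp_pos: [0.4266, -0.0931, 0.3389]
ee_rot: [[0.059, -0.998, 0.001], [-0.998, -0.059, 0.0], [-0.0, -0.001, -1.0]]
wrist_force: [-0.4, -0.4, -0.0]
gripper_width: 0.996
gripper_force: 0.0
carton [0.558 0.363] -82.0 [0.153 0.067] 0.0653
carton [0.452 0.347] -82.7 [0.153 0.067] 0.0657
carton [0.344 0.334] -82.2 [0.154 0.066] 0.0658
carton [ 0.44  -0.101] -85.9 [0.134 0.066] 0.0667
shift [-15. -12. 135.] turn [-0.1  0.  -0.4] rows 3.3
```

```bash
python3 -m creep '[[1,-15,-13,30,0,0,0],[1,-15,-13,65,0,0,0],[1,-15,-13,100,0,0,0],[1,-15,-13,125,0,0,0],[1,-15,-13,135,0,0,0],[1,-15,-13,135,0,0,0],[-1,-15,-13,135,0,0,0],[-1,-15,-13,135,0,0,0]]'; python3 -m creep '[[-1,0,0,0,0,0,0],[-1,0,0,0,0,0,0],[-1,0,0,0,0,0,0],[-1,0,0,-20,0,0,0],[-1,0,0,-40,0,0,0],[-1,0,0,-40,0,0,0],[-1,0,0,-40,0,0,0],[-1,0,0,-40,0,0,0]]';  python3 - <<'E'
from h import *
plan([.53,-.02,.08],180)
E
```

```text
time_s: 15.22
tcp_pos: [0.4399, -0.075, 0.2046]
ee_rot: [[0.065, -0.998, 0.002], [-0.998, -0.065, 0.0], [-0.0, -0.002, -1.0]]
wrist_force: [0.3, -0.4, -0.3]
gripper_width: 0.921
gripper_force: 0.0
time_s: 15.88
tcp_pos: [0.438, -0.076, 0.2424]
ee_rot: [[0.062, -0.998, -0.003], [-0.998, -0.062, 0.0], [-0.0, 0.003, -1.0]]
wrist_force: [-0.6, -0.7, -7.7]
gripper_width: 0.76
gripper_force: 30.0
shift [-50. -95.  -2.] turn [ 0.1 -0.1 93.5] rows 13.1
```

About 7.7 N, so this is the full carton. I'll turn it so its hinge points away from the robot and set it down at mid-cork.

```bash
python3 -m creep '[[-1,-50,-95,-2,0,0,93],[-1,-50,-95,-2,0,0,93],[-1,-50,-95,-2,0,0,93],[-1,-50,-95,-2,0,0,93],[-1,-50,-95,-2,0,0,93],[-1,-50,-95,-2,0,0,93],[-1,-50,-95,-2,0,0,93],[-1,-50,-95,-2,0,0,93]]';  python3 - <<'E'
from h import *
plan([.53,-.02,.08],180)
E
```

```text
time_s: 16.55
tcp_pos: [0.5299, -0.0201, 0.243]
ee_rot: [[-0.81, -0.587, -0.005], [-0.587, 0.81, -0.001], [0.005, 0.002, -1.0]]
wrist_force: [0.4, 0.0, -7.9]
gripper_width: 0.752
gripper_force: 30.0
shift [-0.  0. -1.] turn [ 0.1 -0.3 35.9] rows 5.0
```

```bash
python3 -m creep '[[-1,0,0,0,0,0,36],[-1,0,0,0,0,0,36],[-1,0,0,0,0,0,36],[-1,0,0,0,0,0,36],[-1,0,0,0,0,0,36],[-1,0,0,20,0,0,36],[-1,0,0,38,0,0,36],[-1,0,0,38,0,0,36]]'; python3 -m creep '[[1,0,0,0,0,0,0],[1,0,0,0,0,0,0],[1,0,0,0,0,0,0],[1,0,0,0,0,0,0],[1,0,0,-30,0,0,0],[1,0,0,-70,0,0,0],[1,0,0,-110,0,0,0],[1,0,0,-140,0,0,0]]';  python3 - <<'E'
from h import *
im,W=shot("wrist"); c=cartons(im,W)
z=W[...,2]; m=(z>.085)&(z<.105)&(abs(W[...,1]+.02)<.02)&(W[...,0]<.5)&(W[...,0]>.38); print("bar",m.sum(),np.nanmedian(W[m],0),np.nanmax(z[m]))
M=np.stack([[0,-1,0],[-np.cos(1.1),0,-np.sin(1.1)],[0,0,0]],1) # unused
print(r.sense()["joints"].round(0))
E
```

```text
time_s: 17.22
tcp_pos: [0.5299, -0.0201, 0.2041]
ee_rot: [[-1.0, -0.005, -0.006], [-0.005, 1.0, -0.001], [0.006, -0.001, -1.0]]
wrist_force: [0.2, -0.7, -7.3]
gripper_width: 0.757
gripper_force: 30.0
time_s: 17.88
tcp_pos: [0.5309, -0.0201, 0.3521]
ee_rot: [[-1.0, -0.006, 0.005], [-0.006, 1.0, 0.0], [-0.005, 0.0, -1.0]]
wrist_force: [0.3, 0.7, -0.1]
gripper_width: 1.0
gripper_force: 0.0
carton [ 0.523 -0.02 ] 0.5 [0.144 0.066] 0.0666
bar 1172 [ 0.43186434 -0.02067392  0.10159478] 0.1044027309552494
[  15.   15.  -17.    0.  -57. -105.]
```

The full carton stands at (0.53,-0.02) with its bar at (0.433,-0.02,0.095), which matches the given geometry. Next I'll hook closed fingers, tilted forward, under the bar.

```bash
cat >> h.py <<'E'
def hook(p,pitch=-38,L=.168,ox=-.016,M=None):
    Rt=R(180,pitch) if M is None else M
    plan(np.array(p)-Rt[:,0]*ox if False else np.array(p)-Rt@[ox,0,0],180,L=L,M=Rt)
def barpos(th,xh=.604,zh=.0605,y=-.0205):
    f=np.radians(168.7-th); return np.array([xh+.1734*np.cos(f),y,zh+.1734*np.sin(f)])
E
python3 - <<'E'
from h import *
Rt=R(180,-38); print(Rt.round(2).tolist())
b=barpos(0); print(b)
hook(b-.08*Rt[:,2]+.012*Rt[:,0])
E
```

```text
[[-0.79, 0.0, 0.62], [0.0, 1.0, -0.0], [-0.62, 0.0, -0.79]]
[ 0.43396142 -0.0205      0.09447706]
shift [275.   1.  81.] turn [  0.2 -37.    0.4] rows 6.9
```

```bash
python3 -m creep '[[-1,41,1,0,0,0,0],[-1,82,1,0,0,-7,0],[-1,123,1,0,0,-14,0],[-1,164,1,20,0,-21,0],[-1,205,1,40,0,-28,0],[-1,245,1,60,0,-35,0],[-1,275,1,81,0,-37,0],[-1,275,1,81,0,-37,0]]'; python3 - <<'E'
from h import *
Rt=R(180,-38); b=barpos(0)
print(r.sense()["joints"].round(0))
hook(b-.08*Rt[:,2]+.012*Rt[:,0])
M=np.array(r.sense()["ee_rot"]); hook(b+.012*M[:,0],M=M)
E
```

```text
time_s: 18.6
tcp_pos: [0.3257, -0.0607, 0.3625]
ee_rot: [[-0.82, -0.023, 0.572], [-0.006, 0.999, 0.031], [-0.572, 0.022, -0.82]]
wrist_force: [-0.3, -0.2, 0.5]
gripper_width: 0.477
gripper_force: 0.0
[  14.  -13.  -61.   40.   -9. -140.]
shift [106.  40.  37.] turn [ 1.8 -3.1  0.3] rows 2.8
shift [ 92.  32. 115.] turn [0. 0. 0.] rows 3.6
```

The arm can't tilt that far forward in this spot because J3 and J5 are at their limits. I'll turn the carton back so its bar faces -y and use a sideways tilt, which the wrist can do easily.

```bash
python3 - <<'E'
from h import *
plan([.53,-.02,.17],180)
E
```

```text
shift [-151.   35.  141.] turn [ 1.6 34.9  0.9] rows 5.0
```

```bash
python3 -m creep '[[1,-40,10,10,0,7,0],[1,-80,20,40,1,14,0],[1,-120,30,80,1,21,1],[1,-151,35,110,2,28,1],[1,-151,35,141,2,35,1],[1,-151,35,141,2,35,1],[1,-151,35,141,2,35,1],[1,-151,35,141,2,35,1]]'; python3 - <<'E'
from h import *
im,W=shot("wrist"); c=cartons(im,W)
plan([.53,-.02,.040],180)
E
```

```text
time_s: 19.27
tcp_pos: [0.5318, -0.0193, 0.3264]
ee_rot: [[-1.0, 0.005, -0.015], [0.005, 1.0, -0.006], [0.015, -0.006, -1.0]]
wrist_force: [-0.7, -0.6, -0.7]
gripper_width: 0.964
gripper_force: 0.0
carton [ 0.514 -0.02 ] 0.4 [0.128 0.066] 0.0667
shift [ -1.   0. 125.] turn [-0.3 -0.7 -0.2] rows 3.0
```

```bash
python3 -m creep '[[1,-1,0,35,0,-0.7,0],[1,-1,0,70,0,-0.7,0],[1,-1,0,105,0,-0.7,0],[1,-1,0,122,0,-0.7,0],[1,-1,0,122,0,-0.7,0],[-1,-1,0,122,0,-0.7,0],[-1,-1,0,122,0,-0.7,0],[-1,-1,0,122,0,-0.7,0]]'; python3 -m creep '[[-1,0,0,0,0,0,0],[-1,0,0,0,0,0,0],[-1,0,0,0,0,0,0],[-1,0,0,-20,0,0,0],[-1,0,0,-40,0,0,0],[-1,0,0,-40,0,0,0]]';  python3 - <<'E'
from h import *
plan([.58,.07,.08],-90)
E
```

```text
time_s: 19.98
tcp_pos: [0.5301, -0.0201, 0.211]
ee_rot: [[-1.0, 0.003, 0.009], [0.003, 1.0, -0.003], [-0.009, -0.003, -1.0]]
wrist_force: [-0.4, 0.8, 0.2]
gripper_width: 0.851
gripper_force: 0.0
time_s: 20.48
tcp_pos: [0.5302, -0.0199, 0.2507]
ee_rot: [[-1.0, 0.004, 0.009], [0.004, 1.0, -0.003], [-0.009, -0.003, -1.0]]
wrist_force: [1.8, -0.1, -5.7]
gripper_width: 0.753
gripper_force: 29.9
shift [-49.  90.   7.] turn [ -0.5   0.2 -90.2] rows 12.6
```

```bash
python3 -m creep '[[-1,-49,90,0,0,0,-90],[-1,-49,90,0,0,0,-90],[-1,-49,90,0,0,0,-90],[-1,-49,90,0,0,0,-90],[-1,-49,90,0,0,0,-90],[-1,-49,90,0,0,0,-90],[-1,-49,90,0,0,0,-90],[-1,-49,90,0,0,0,-90]]'; python3 - <<'E'
from h import *
plan([.58,.07,.209-.164],-90)
E
```

```text
time_s: 21.15
tcp_pos: [0.5778, 0.0696, 0.2452]
ee_rot: [[-0.539, -0.842, -0.001], [-0.842, 0.539, -0.005], [0.005, -0.002, -1.0]]
wrist_force: [-0.1, -0.8, -7.4]
gripper_width: 0.759
gripper_force: 29.9
shift [-2. -2. 36.] turn [ -0.   -0.3 -32.6] rows 4.6
```

```bash
python3 -m creep '[[-1,0,0,0,0,0,-32],[-1,0,0,0,0,0,-32],[-1,0,0,0,0,0,-32],[-1,0,0,0,0,0,-32],[-1,0,0,0,0,0,-32],[-1,0,0,20,0,0,-32],[-1,0,0,38,0,0,-32],[-1,0,0,38,0,0,-32]]'; python3 -m creep '[[1,0,0,0,0,0,0],[1,0,0,0,0,0,0],[1,0,0,0,0,0,0],[1,0,0,0,0,0,0],[1,0,0,-30,0,0,0],[1,0,0,-70,0,0,0],[1,0,0,-110,0,0,0],[1,0,0,-130,0,0,0]]';  python3 - <<'E'
from h import *
im,W=shot("wrist","w3"); c=cartons(im,W)
z=W[...,2]; m=(z>.09)&(z<.11)&(abs(W[...,0]-.58)<.02)&(W[...,1]<.04)&(W[...,1]>-.1); print("bar",m.sum(),np.nanmedian(W[m],0),np.nanmax(z[m]))
im,W=shot("top"); c=cartons(im,W,reg=(.25,.72,-.25,.5))
E
```

```text
time_s: 21.82
tcp_pos: [0.5785, 0.0694, 0.207]
ee_rot: [[-0.016, -1.0, -0.0], [-1.0, 0.016, -0.005], [0.005, -0.0, -1.0]]
wrist_force: [0.4, 0.3, -7.6]
gripper_width: 0.758
gripper_force: 30.0
time_s: 22.48
tcp_pos: [0.5794, 0.0703, 0.3461]
ee_rot: [[-0.015, -1.0, 0.013], [-1.0, 0.015, -0.002], [0.002, -0.013, -1.0]]
wrist_force: [0.6, 0.3, 0.1]
gripper_width: 0.999
gripper_force: 0.0
carton [0.577 0.052] 89.4 [0.157 0.066] 0.0667
carton [0.71  0.035] -89.8 [0.064 0.02 ] 0.0813
bar 1238 [ 0.57988566 -0.02932082  0.10160272] 0.10464280401604029
carton [0.447 0.385] -82.7 [0.078 0.067] 0.0658
carton [0.339 0.37 ] -82.2 [0.084 0.066] 0.0658
```

```bash
cat >> h.py <<'E'
def hook2(th,dy=0,dz=0,pitch=-42,L=.168,ox=-.016,yaw=-90.5):
    f=np.radians(168.7-th); b=np.array([.579,.1445+.1734*np.cos(f)+dy,.0605+.1734*np.sin(f)+dz])
    Rt=R(yaw,pitch); plan(b-Rt@[ox,0,0],0,L=L,M=Rt)
E
python3 - <<'E'
from h import *
hook2(0,-.04,.07)
E
```

```text
shift [260.  -1.  68.] turn [ -1.  -42.   -0.1] rows 6.4
```

```bash
python3 -m creep '[[-1,41,-1,0,0,-7,0],[-1,82,-1,0,0,-14,0],[-1,123,-1,0,0,-21,0],[-1,164,-1,20,0,-28,0],[-1,205,-1,40,0,-35,0],[-1,245,-1,60,-1,-42,0],[-1,260,-1,68,-1,-42,0],[-1,260,-1,68,-1,-42,0]]'; python3 - <<'E'
from h import *
print(r.sense()["joints"].round(0))
hook2(0,-.04,.07)
hook2(0,-.04,-.01)
hook2(0,-.0,-.01)
E
```

```text
time_s: 23.25
tcp_pos: [0.5742, -0.1958, 0.2681]
ee_rot: [[-0.027, -1.0, -0.003], [-0.745, 0.018, 0.666], [-0.666, 0.02, -0.746]]
wrist_force: [-0.2, -0.4, -0.0]
gripper_width: 0.477
gripper_force: 0.0
[-15.  32.   5. -41. -80.  27.]
shift [-12.  -3.  -4.] turn [ 0.5 -0.2 -1.2] rows 0.3
shift [42. -5. 56.] turn [ 0.5 -0.2 -1.2] rows 1.7
shift [12. -4. 82.] turn [ 0.5 -0.2 -1.2] rows 2.0
```

```bash
python3 -m creep '[[-1,0,-4,10,0,0,-1],[-1,42,-5,56,0,0,-1],[-1,42,-5,56,0,0,-1],[-1,42,-5,56,0,0,-1],[-1,42,-5,56,0,0,-1],[-1,42,-5,56,0,0,-1],[-1,42,-5,56,0,0,-1],[-1,42,-5,56,0,0,-1]]'; python3 - <<'E'
from h import *
im,W=shot("wrist","w4")
for t in (0,15,30,45,55): hook2(t,-.0,-.005)
hook2(0,-.0,-.01)
E
```

```text
time_s: 23.92
tcp_pos: [0.5804, -0.1838, 0.2054]
ee_rot: [[0.005, -1.0, -0.0], [-0.747, -0.004, 0.665], [-0.665, -0.003, -0.747]]
wrist_force: [-0.3, -0.2, -1.1]
gripper_width: 0.011
gripper_force: 0.0
shift [-24.   2.  24.] turn [ 0.4 -0.3  0.6] rows 0.8
shift [-64.   2.   1.] turn [ 0.4 -0.3  0.6] rows 1.5
shift [-108.    2.  -10.] turn [ 0.4 -0.3  0.6] rows 2.6
shift [-153.    2.   -9.] turn [ 0.4 -0.3  0.6] rows 3.7
shift [-182.    2.   -3.] turn [ 0.4 -0.3  0.6] rows 4.4
shift [-21.   2.  27.] turn [ 0.4 -0.3  0.6] rows 0.8
```

View pics/w4.png

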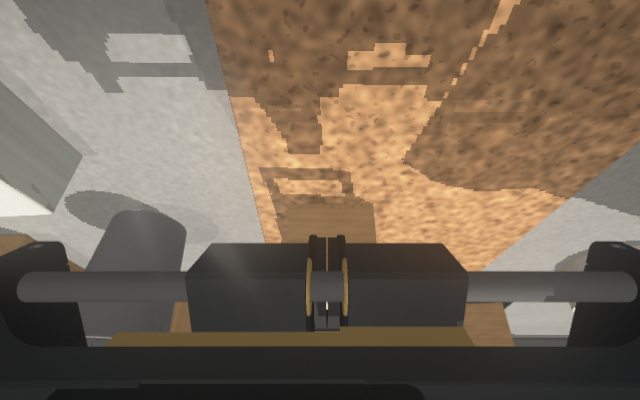

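Closed fingers at (327,290) line up with the carton at (325,220). Hooking under and lifting along the lid's arc.

```bash
python3 -m creep '[[-1,-10,2,20,0,0,0],[-1,-22,2,27,0,0,0],[-1,-26,2,24,0,0,0],[-1,-46,2,11,0,0,0],[-1,-66,2,2,0,0,0],[-1,-88,2,-5,0,0,0],[-1,-110,2,-9,0,0,0],[-1,-110,2,-9,0,0,0]]'; python3 - <<'E'
from h import *
im,W=shot("wrist","w5")
for t in (0,30,45,55,65): hook2(t,-.0,0)
im,W=shot("side","s5")
E
```

```text
time_s: 24.63
tcp_pos: [0.5785, -0.1066, 0.2888]
ee_rot: [[0.01, -1.0, 0.003], [-0.747, -0.006, 0.665], [-0.665, -0.009, -0.747]]
wrist_force: [0.3, 0.1, -0.2]
gripper_width: 0.002
gripper_force: 0.0
shift [84.  1. 30.] turn [ 0.3 -0.3  0.8] rows 2.1
shift [ 0.  0. -4.] turn [ 0.3 -0.3  0.8] rows 0.1
shift [-45.  -0.  -3.] turn [ 0.3 -0.3  0.8] rows 1.1
shift [-74.  -0.   4.] turn [ 0.3 -0.3  0.8] rows 1.8
shift [-102.   -1.   15.] turn [ 0.3 -0.3  0.8] rows 2.5
```

View pics/s5.png

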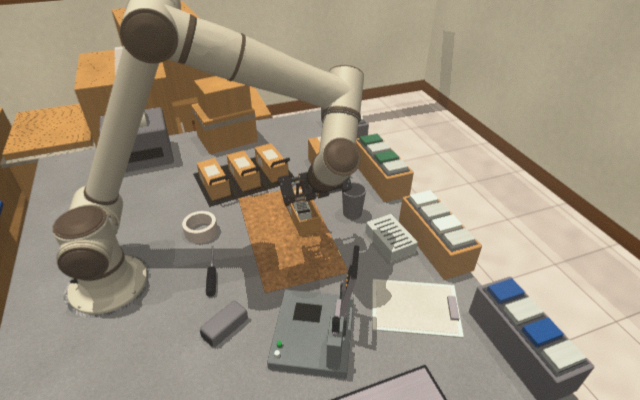

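The lid is lifting: the carton's inside shows at (303,210). The three empties stand on the mat. I'll carry on to about 55 degrees, then withdraw along the finger axis.

```bash
python3 -m creep '[[-1,-20,0,-5,0,0,0],[-1,-42,0,-5,0,0,0],[-1,-60,0,-2,0,0,0],[-1,-74,0,1,0,0,0],[-1,-74,0,-3,0,0,0],[-1,-72,0,-25,0,0,0],[-1,-70,0,-60,0,0,0],[-1,-70,0,-75,0,0,0]]'; python3 - <<'E'
from h import *
im,W=shot("wrist","w6")
m=(abs(W[...,0]-.579)<.01)&(W[...,2]>.04)&(W[...,1]>-.05)&(W[...,1]<.3)
P=W[m]
for y in np.arange(-.05,.3,.015):
    q=P[(P[:,1]>=y)&(P[:,1]<y+.015)]
    if len(q): print(round(y,3),np.nanmin(q[:,2]).round(3),np.nanmedian(q[:,2]).round(3),np.nanmax(q[:,2]).round(3))
E
```

```text
time_s: 25.4
tcp_pos: [0.578, -0.1085, 0.3872]
ee_rot: [[0.002, -1.0, -0.001], [-0.748, -0.002, 0.664], [-0.664, -0.0, -0.748]]
wrist_force: [1.6, 0.4, 0.5]
gripper_width: 0.004
gripper_force: 0.0
-0.05 0.291 0.299 0.303
-0.035 0.272 0.288 0.3
-0.02 0.04 0.264 0.296
-0.005 0.244 0.251 0.267
0.025 0.04 0.049 0.054
0.04 0.049 0.053 0.187
0.055 0.049 0.172 0.189
0.07 0.049 0.144 0.166
0.085 0.049 0.125 0.144
0.1 0.099 0.11 0.121
0.115 0.077 0.088 0.1
0.13 0.04 0.057 0.077
0.25 0.092 0.098 0.102
0.265 0.092 0.102 0.103
0.28 0.042 0.056 0.067
0.295 0.065 0.066 0.067
```

View pics/w6.png

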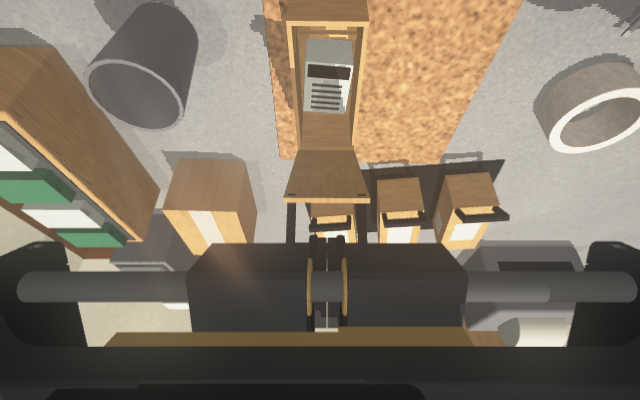

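The lid is open about 57 degrees and the driver shows inside at (328,80). Next I'll push the lid's inner face over to its stop with the fingertips.

```bash
python3 -m creep '[[-1,20,0,30,0,0,0],[-1,40,0,61,0,0,0],[-1,57,0,91,0,0,0],[-1,37,0,110,0,0,0],[-1,17,0,129,0,0,0],[-1,-2,0,147,0,0,0],[-1,-22,0,166,0,0,0],[-1,-42,0,185,0,0,0]]';python3 -m creep '[[-1,-19,0,18,0,0,0],[-1,-24,0,23,0,0,0],[-1,-24,0,23,0,0,0],[-1,10,0,-15,0,0,0],[-1,36,0,-50,0,0,0],[-1,36,0,-85,0,0,0],[-1,36,0,-110,0,0,0],[1,36,0,-110,0,0,0]]'; python3 - <<'E'
from h import *
im,W=shot("top","t7")
m=(abs(W[...,0]-.579)<.025)&(W[...,2]>.03)&(W[...,1]>-.03)&(W[...,1]<.3)
P=W[m]
for y in np.arange(-.03,.3,.015):
    q=P[(P[:,1]>=y)&(P[:,1]<y+.015)]
    if len(q): print(round(y,3),len(q),np.nanmin(q[:,2]).round(3),np.nanmedian(q[:,2]).round(3),np.nanmax(q[:,2]).round(3))
plan([.579,.07,.22],0)
E
```

```text
time_s: 26.12
tcp_pos: [0.5768, 0.0492, 0.2739]
ee_rot: [[-0.001, -1.0, -0.004], [-0.747, -0.002, 0.665], [-0.665, 0.004, -0.747]]
wrist_force: [0.5, -1.0, 0.5]
gripper_width: 0.009
gripper_force: 0.3
time_s: 26.78
tcp_pos: [0.5782, -0.0569, 0.3376]
ee_rot: [[0.002, -1.0, 0.006], [-0.748, 0.002, 0.664], [-0.664, -0.006, -0.748]]
wrist_force: [0.1, 0.1, 1.5]
gripper_width: 0.028
gripper_force: 0.0
-0.03 184 0.579 0.587 0.599
-0.015 174 0.577 0.586 0.596
0.0 190 0.565 0.58 0.597
0.015 84 0.554 0.573 0.588
0.03 99 0.238 0.289 0.573
0.045 58 0.047 0.231 0.283
0.06 88 0.043 0.054 0.226
0.075 55 0.043 0.05 0.206
0.09 39 0.04 0.05 0.057
0.135 77 0.031 0.064 0.075
0.15 92 0.069 0.084 0.098
0.165 96 0.089 0.106 0.121
0.18 97 0.112 0.128 0.143
0.195 105 0.133 0.151 0.164
0.21 110 0.16 0.173 0.189
0.225 31 0.179 0.184 0.19
0.24 5 0.181 0.184 0.186
0.255 100 0.093 0.188 0.197
0.27 14 0.062 0.1 0.104
0.285 33 0.031 0.065 0.073
shift [-125.   -1.   47.] turn [-32.8  32.5 -85.7] rows 13.6
```

The lid now leans at about 127 degrees, at its stop. Turning the tool to vertical, with the fingers along the carton.

```bash
python3 -m creep '[[1,-100,-1,0,-7,7,-18],[1,-125,-1,47,-33,32,-86],[1,-125,-1,47,-33,32,-86],[1,-125,-1,47,-33,32,-86],[1,-125,-1,47,-33,32,-86],[1,-125,-1,47,-33,32,-86],[1,-125,-1,47,-33,32,-86],[1,-125,-1,47,-33,32,-86]]';python3 - <<'E'
from h import *
plan([.579,.07,.22],0)
E
```

```text
time_s: 27.5
tcp_pos: [0.5779, 0.0734, 0.3803]
ee_rot: [[0.797, -0.583, -0.157], [-0.529, -0.799, 0.286], [-0.292, -0.145, -0.945]]
wrist_force: [-0.8, -0.3, 0.4]
gripper_width: 0.647
gripper_force: 0.0
shift [ 2.  2. -5.] turn [-13.4  13.9 -34.5] rows 5.5
```

```bash
python3 -m creep '[[1,2,2,-5,-13.4,13.9,-34.5],[1,2,2,-5,-13.4,13.9,-34.5],[1,2,2,-5,-13.4,13.9,-34.5],[1,2,2,-5,-13.4,13.9,-34.5],[1,2,2,-5,-13.4,13.9,-34.5],[1,2,2,-5,-13.4,13.9,-34.5],[1,2,2,-5,-13.4,13.9,-34.5]]';python3 - <<'E'
from h import *
im,W=shot("wrist"); im2,W2=shot("top","t8")
for n,(w,rgb) in dict(wrist=(W,im),top=(W2,im2)).items():
    m=(w[...,2]>.040)&(w[...,2]<.0555)&(abs(w[...,0]-.579)<.028)&(w[...,1]>.0)&(w[...,1]<.135)
    l=cv2.connectedComponentsWithStats(m.astype(np.uint8)); i=1+l[2][1:,4].argmax(); k=l[1]==i
    print(n,k.sum(),rect(w[k][:,:2]),np.nanmedian(w[k][:,2]))
plan([.579,.07,.036+.004],0)
print(r.sense()["joints"].round(0))
E
```

```text
time_s: 28.08
tcp_pos: [0.5785, 0.0691, 0.3839]
ee_rot: [[1.0, -0.005, -0.003], [-0.005, -1.0, -0.0], [-0.003, 0.0, -1.0]]
wrist_force: [-0.4, 0.1, -0.3]
gripper_width: 1.0
gripper_force: 0.0
wrist 2818 (array([0.57725696, 0.06613757]), 84.7020492553711, array([0.05988673, 0.04636005])) 0.050777257823448635
top 97 (array([0.56010107, 0.07025656]), -88.72121834754944, array([0.0580577 , 0.01644903])) 0.04931182700000969
shift [  0.  -1. 181.] turn [-0.1  0.1 -0.5] rows 4.3
[ 23.  19.  -7.  -0. -64.  67.]
```

```bash
python3 -c "
import cv2
i=cv2.imread('pics/t8.png')[170:290,220:420]
cv2.imwrite('pics/t8c.png',cv2.resize(i,None,fx=4,fy=4,interpolation=2))"
```

```text
(no output)
```

View pics/t8c.png

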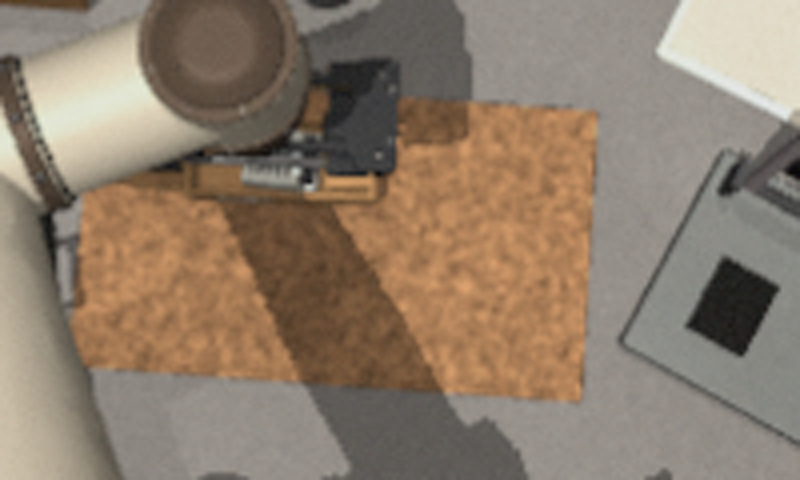

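```bash
python3 -m creep '[[1,-1,6,35,0,0,4],[1,-1,6,75,0,0,4],[1,-1,6,115,0,0,4],[1,-1,6,145,0,0,4],[1,-1,6,165,0,0,4],[1,-1,6,176,0,0,4],[1,-1,6,176,0,0,4],[1,-1,6,176,0,0,4]]'
```

```text
time_s: 28.85
tcp_pos: [0.5791, 0.0633, 0.21]
ee_rot: [[0.997, -0.077, 0.001], [-0.077, -0.997, 0.002], [0.001, -0.002, -1.0]]
wrist_force: [0.1, -0.4, 0.5]
gripper_width: 1.003
gripper_force: 0.0
```

```bash
python3 -m creep '[[-1,0,0,0,0,0,0],[-1,0,0,0,0,0,0],[-1,0,0,0,0,0,0],[-1,0,0,0,0,0,0],[-1,0,0,0,0,0,0],[-1,0,0,0,0,0,0],[-1,0,0,0,0,0,0],[-1,0,0,0,0,0,0]]'
```

```text
time_s: 29.52
tcp_pos: [0.5789, 0.0638, 0.2107]
ee_rot: [[0.997, -0.076, 0.003], [-0.076, -0.997, 0.003], [0.003, -0.003, -1.0]]
wrist_force: [-1.1, 3.6, 5.8]
gripper_width: 0.69
gripper_force: 30.1
```

```bash
python3 -m creep '[[-1,0,0,-15,0,0,0],[-1,0,0,-35,0,0,0],[-1,0,0,-65,0,0,0],[-1,0,0,-95,0,0,0],[-1,0,0,-115,0,0,0],[-1,0,0,-115,0,0,0],[-1,0,0,-115,0,0,0],[-1,0,0,-115,0,0,0]]'; python3 - <<'E'
from h import *
plan([.47,-.06,.16],0)
E
```

```text
time_s: 30.18
tcp_pos: [0.5772, 0.0626, 0.3217]
ee_rot: [[0.997, -0.078, -0.006], [-0.078, -0.997, 0.001], [-0.006, -0.0, -1.0]]
wrist_force: [-1.3, -0.2, -6.3]
gripper_width: 0.693
gripper_force: 30.0
shift [-97. 131.  -2.] turn [-0.   0.3 -4.5] rows 3.9
```

The driver is out, 6.3 N on the wrist. I'll set it on the cork so I can regrip it across its width.

```bash
python3 -m creep '[[-1,-97,131,0,0,0,-4],[-1,-97,131,0,0,0,-4],[-1,-97,131,0,0,0,-4],[-1,-97,131,0,0,0,-4],[-1,-97,131,0,0,0,-4],[-1,-97,131,0,0,0,-4],[-1,-97,131,0,0,0,-4]]'; python3 -m creep '[[-1,0,0,40,0,0,0],[-1,0,0,75,0,0,0],[-1,0,0,100,0,0,0],[-1,0,0,108,0,0,0],[-1,0,0,113,0,0,0],[-1,0,0,113,0,0,0],[-1,0,0,113,0,0,0]]'
```

```text
time_s: 30.77
tcp_pos: [0.4715, -0.0604, 0.3231]
ee_rot: [[1.0, -0.007, -0.001], [-0.007, -1.0, 0.001], [-0.001, -0.001, -1.0]]
wrist_force: [0.0, -0.9, -5.4]
gripper_width: 0.689
gripper_force: 30.0
time_s: 31.35
tcp_pos: [0.473, -0.0594, 0.2124]
ee_rot: [[1.0, -0.006, 0.003], [-0.006, -1.0, 0.002], [0.003, -0.002, -1.0]]
wrist_force: [0.2, -0.3, -6.1]
gripper_width: 0.687
gripper_force: 30.0
```

```bash
python3 -m creep '[[-1,0,0,5,0,0,0],[-1,0,0,5,0,0,0],[1,0,0,5,0,0,0],[1,0,0,5,0,0,0],[1,0,0,5,0,0,0],[1,0,0,5,0,0,0],[1,0,0,5,0,0,0]]'; python3 -m creep '[[1,0,0,-40,0,0,0],[1,0,0,-80,0,0,0],[1,0,0,-120,0,0,0],[1,0,0,-120,0,0,-90],[1,0,0,-120,0,0,-90],[1,0,0,-120,0,0,-90],[1,0,0,-120,0,0,-90],[1,0,0,-120,0,0,-90]]';python3 - <<'E'
from h import *
im,w=shot("wrist","w9")
m=(w[...,2]>.035)&(w[...,2]<.055)&(abs(w[...,0]-.472)<.06)&(abs(w[...,1]+.06)<.06)
l=cv2.connectedComponentsWithStats(m.astype(np.uint8)); i=1+l[2][1:,4].argmax(); k=l[1]==i
print(k.sum(),rect(w[k][:,:2]),np.nanmedian(w[k][:,2]))
plan([.472,-.06,.2],90); plan([.472,-.06,.2],-90); print(r.sense()["joints"].round())
E
```

```text
time_s: 31.93
tcp_pos: [0.4721, -0.0599, 0.2071]
ee_rot: [[1.0, -0.007, 0.002], [-0.007, -1.0, 0.002], [0.002, -0.002, -1.0]]
wrist_force: [-1.1, 0.3, 0.2]
gripper_width: 0.956
gripper_force: 0.0
time_s: 32.6
tcp_pos: [0.4715, -0.0602, 0.3269]
ee_rot: [[0.811, 0.585, 0.002], [0.585, -0.811, 0.002], [0.002, -0.0, -1.0]]
wrist_force: [0.4, 0.5, 0.2]
gripper_width: 0.999
gripper_force: 0.0
3947 (array([ 0.4705072 , -0.05907349]), 88.9207992553711, array([0.06032978, 0.04625149])) 0.04674062816206015
shift [  1.   0. -37.] turn [  0.   -0.1 -54. ] rows 7.5
shift [  1.   0. -37.] turn [ -0.2  -0.  126. ] rows 17.6
[ 12.  12. -26.  -0. -52. 114.]
```

```bash
python3 -m creep '[[1,0,0,0,0,0,7],[1,0,0,0,0,0,14],[1,0,0,0,0,0,21],[1,0,0,0,0,0,28],[1,0,0,0,0,0,35],[1,0,0,0,0,0,42],[1,0,0,0,0,0,49],[1,0,0,0,0,0,56]]'; python3 -m creep '[[1,0,0,0,0,0,7],[1,0,0,0,0,0,14],[1,0,0,0,0,0,21],[1,0,0,0,0,0,28],[1,0,0,0,0,0,35],[1,0,0,0,0,0,42],[1,0,0,0,0,0,49],[1,0,0,0,0,0,56]]';python3 - <<'E'
from h import *
plan([.4705,-.059,.033],-91)
E
```

```text
time_s: 33.32
tcp_pos: [0.4717, -0.0601, 0.3266]
ee_rot: [[0.933, -0.36, 0.001], [-0.36, -0.933, 0.002], [0.0, -0.002, -1.0]]
wrist_force: [-0.1, 0.1, -0.3]
gripper_width: 1.006
gripper_force: 0.0
time_s: 33.98
tcp_pos: [0.4716, -0.0601, 0.3266]
ee_rot: [[0.224, -0.975, 0.001], [-0.975, -0.224, 0.002], [-0.001, -0.002, -1.0]]
wrist_force: [-0.2, 0.0, -0.1]
gripper_width: 1.0
gripper_force: 0.0
shift [ -1.   1. 130.] turn [-0.1  0.1 13.9] rows 3.1
```

```bash
python3 -m creep '[[1,-1,1,10,0,0,7],[1,-1,1,30,0,0,14],[1,-1,1,70,0,0,14],[1,-1,1,105,0,0,14],[1,-1,1,125,0,0,14],[1,-1,1,130,0,0,14],[-1,-1,1,130,0,0,14],[-1,-1,1,130,0,0,14]]';python3 -m creep '[[-1,0,0,0,0,0,0],[-1,0,0,0,0,0,0],[-1,0,0,0,0,0,0],[-1,0,0,0,0,0,0],[-1,0,0,0,0,0,0],[-1,0,0,0,0,0,0]]'; python3 -m creep '[[-1,0,0,-40,0,0,0],[-1,0,0,-80,0,0,0],[-1,0,0,-110,0,0,0],[-1,0,0,-110,0,0,0],[-1,0,0,-110,0,0,-21],[-1,0,0,-110,0,0,-21],[-1,0,0,-110,0,0,-21]]'; python3 - <<'E'
from h import *
plan([.465,-.298,.14],-26.4)
plan([.465,-.298,.14],-26.4)
E
```

```text
time_s: 34.65
tcp_pos: [0.4713, -0.059, 0.1973]
ee_rot: [[-0.011, -1.0, 0.002], [-1.0, 0.011, 0.002], [-0.002, -0.002, -1.0]]
wrist_force: [0.6, -0.1, -0.3]
gripper_width: 0.918
gripper_force: 0.0
time_s: 35.15
tcp_pos: [0.4707, -0.0591, 0.197]
ee_rot: [[-0.01, -1.0, 0.002], [-1.0, 0.01, 0.002], [-0.002, -0.002, -1.0]]
wrist_force: [-0.1, -0.2, 3.0]
gripper_width: 0.525
gripper_force: 30.0
time_s: 35.73
tcp_pos: [0.4692, -0.0595, 0.3046]
ee_rot: [[0.353, -0.935, -0.003], [-0.935, -0.353, 0.002], [-0.003, 0.002, -1.0]]
wrist_force: [-0.3, -0.2, -5.7]
gripper_width: 0.529
gripper_force: 30.0
shift [222.  88.   0.] turn [  0.1   0.2 -42.9] rows 6.0
shift [222.  88.   0.] turn [  0.1   0.2 -42.9] rows 6.0
```

```bash
python3 - <<'E'
from h import *
plan([.375,-.254,.17],-26.4)
E
```

```text
shift [149. 157. -30.] turn [  0.1   0.2 -42.9] rows 6.0
```

```bash
python3 -m creep '[[-1,149,157,-30,0,0,-43],[-1,149,157,-30,0,0,-43],[-1,149,157,-30,0,0,-43],[-1,149,157,-30,0,0,-43],[-1,149,157,-30,0,0,-43],[-1,149,157,-30,0,0,-43],[-1,149,157,-30,0,0,-43],[-1,149,157,-30,0,0,-43]]'; python3 - <<'E'
from h import *
im,w=shot("wrist","w10"); hsv=cv2.cvtColor(im,cv2.COLOR_RGB2HSV)
m=(abs(w[...,2]-.031)<.006)&(hsv[...,2]<60)&(abs(w[...,0]-.465)<.06)&(abs(w[...,1]+.3)<.06)
l=cv2.connectedComponentsWithStats(m.astype(np.uint8)); i=1+l[2][1:,4].argmax(); k=l[1]==i
print("pad",k.sum(),rect(w[k][:,:2]),np.nanmedian(w[k][:,2]))
for t in("catch_knob","clamp_bar"):
    for q in vision.find_in("wrist",t)[:2]:
        a,b=np.int32(np.round(q["uv"])); print(t,q["uv"],round(q["conf"],2),w[b,a].round(3))
E
```

```text
time_s: 36.4
tcp_pos: [0.3734, -0.2549, 0.3342]
ee_rot: [[0.893, -0.45, -0.003], [-0.45, -0.893, 0.004], [-0.004, -0.002, -1.0]]
wrist_force: [-0.9, 0.4, -6.1]
gripper_width: 0.523
gripper_force: 30.0
pad 5428 (array([ 0.46729144, -0.2990835 ]), -27.986286163330078, array([0.06530484, 0.05146066])) 0.03132726739786121
clamp_bar [372.1, 73.7] 0.31 [ 0.447 -0.332  0.032]
```

View pics/w10.png

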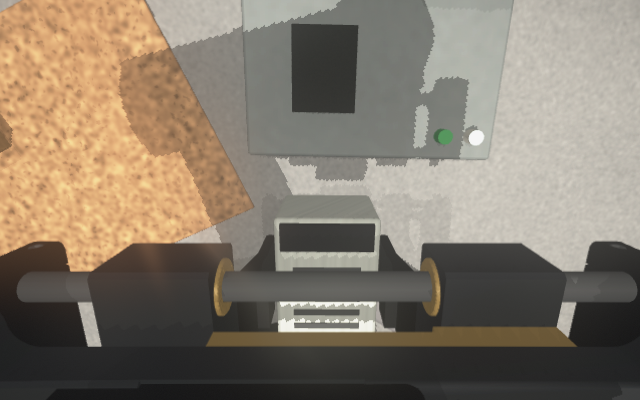

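The pad shows at (325,68), i.e. (0.467,-0.299) at -28 degrees and 65x51 mm, which agrees with the top view. The driver sits well in the grip at (327,265).

```bash
python3 - <<'E'
from h import *
plan([.467,-.299,.16],-27.7)
plan([.467,-.299,.0615],-27.7)
E
```

```text
shift [103.  -0.  10.] turn [-0.1  0.2  1. ] rows 2.5
shift [103.  -0. 109.] turn [-0.1  0.2  1. ] rows 3.6
```

```bash
python3 -m creep '[[-1,35,0,10,0,0,1],[-1,75,0,10,0,0,1],[-1,103,0,30,0,0,1],[-1,103,0,60,0,0,1],[-1,103,0,85,0,0,1],[-1,103,0,95,0,0,1],[-1,103,0,95,0,0,1],[-1,103,0,95,0,0,1]]'; python3 - <<'E'
from h import *
plan([.467,-.299,.0613],-27.7)
E
```

```text
time_s: 37.22
tcp_pos: [0.4682, -0.2992, 0.2411]
ee_rot: [[0.887, -0.462, 0.0], [-0.462, -0.887, 0.001], [-0.0, -0.001, -1.0]]
wrist_force: [0.3, -0.4, -5.2]
gripper_width: 0.529
gripper_force: 30.0
shift [-1.  0. 16.] turn [-0.1  0.   0.2] rows 0.4
```

```bash
python3 -m creep '[[-1,-1,0,10,0,0,0],[-1,-1,0,15,0,0,0],[-1,-1,0,16,0,0,0],[-1,-1,0,16,0,0,0],[-1,-1,0,16,0,0,0]]'; python3 -m creep '[[0.3,0,0,0,0,0,0],[0.3,0,0,0,0,0,0],[0.3,0,0,0,0,0,0],[0.3,0,0,0,0,0,0],[0.3,0,0,-30,0,0,0],[0.3,0,0,-70,0,0,0],[0.3,0,0,-110,0,0,0],[0.3,0,0,-130,0,0,0]]'; python3 -m creep '[[0,-40,0,-30,0,0,0],[0,-80,0,-60,0,0,0],[0,-120,0,-60,0,0,0],[0,-120,0,-60,0,0,0]]'; python3 - <<'E'
from h import *
im,w=shot("wrist","w11")
m=(w[...,2]>.062)&(w[...,2]<.085)&(abs(w[...,0]-.467)<.05)&(abs(w[...,1]+.3)<.05)
l=cv2.connectedComponentsWithStats(m.astype(np.uint8)); i=1+l[2][1:,4].argmax(); k=l[1]==i
print("driver",k.sum(),rect(w[k][:,:2]),np.nanmedian(w[k][:,2]))
for t in("catch_knob","clamp_bar"):
    for q in vision.find_in("wrist",t)[:2]:
        a,b=np.int32(np.round(q["uv"])); print(t,q["uv"],round(q["conf"],2),w[b,a].round(3))
im,w=shot("side","s11")
for t in("catch_knob","clamp_bar"):
    for q in vision.cut_out("side",t)[:1]:
        P=w[q["region"]]; print(t,round(q["conf"],2),q["uv"],np.nanmedian(P,0).round(3),np.nanpercentile(P,95,0).round(3),np.nanpercentile(P,5,0).round(3))
E
```

```text
time_s: 37.63
tcp_pos: [0.4668, -0.2993, 0.2257]
ee_rot: [[0.886, -0.463, 0.002], [-0.463, -0.886, 0.001], [0.001, -0.002, -1.0]]
wrist_force: [0.6, -0.3, -5.0]
gripper_width: 0.526
gripper_force: 30.0
time_s: 38.3
tcp_pos: [0.4674, -0.2999, 0.3609]
ee_rot: [[0.887, -0.462, 0.009], [-0.462, -0.887, -0.003], [0.009, -0.002, -1.0]]
wrist_force: [1.4, 0.2, 1.3]
gripper_width: 0.65
gripper_force: 0.0
time_s: 38.63
tcp_pos: [0.3562, -0.2426, 0.4175]
ee_rot: [[0.886, -0.463, 0.005], [-0.463, -0.886, 0.001], [0.003, -0.003, -1.0]]
wrist_force: [-0.2, 0.1, -0.3]
gripper_width: 0.514
gripper_force: 0.0
driver 3556 (array([ 0.46697388, -0.29911899]), -27.822620391845703, array([0.05990102, 0.04595534])) 0.0728090013274503
catch_knob 0.5 [352.6, 197.3] [0.734 0.019 0.07 ] [0.769 0.071 0.099] [0.703 0.002 0.008]
clamp_bar 0.57 [352.7, 280.8] [ 0.546 -0.363  0.18 ] [ 0.575 -0.308  0.234] [ 0.524 -0.389  0.084]
```

The driver lies on the pad within 1 mm. Now a closer look at the catch.

```bash
python3 -c "
import cv2,numpy as np
i=cv2.imread('pics/s11.png')[240:370,260:420]
j=cv2.imread('pics/w11.png')[0:230]
i=cv2.resize(i,None,fx=2.6,fy=2.6,interpolation=2); 
c=np.zeros((570,640,3),np.uint8); c[:338,:416]=i[:338]; c[338:568]=j; cv2.imwrite('pics/c11.png',c)"
```

```text
(no output)
```

View pics/c11.png

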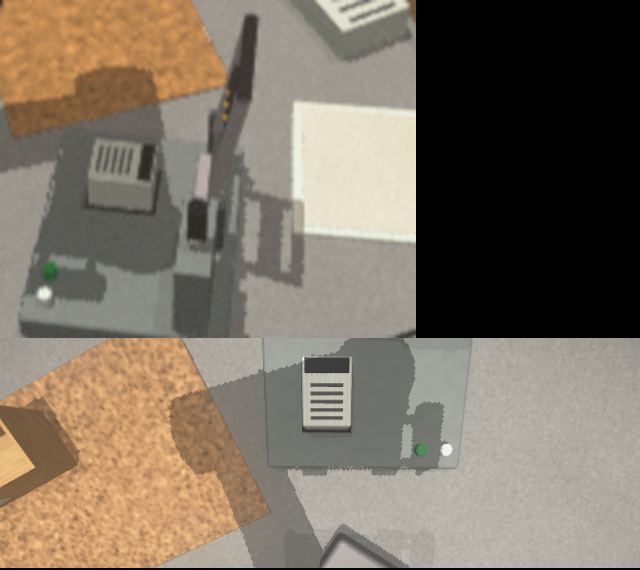

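The crop shows the driver on the pad at (122,172). The tower is at (195,265) with the black knob on top at (197,220), which is about (336,325) in the side picture.

```bash
python3 - <<'E'
from h import *
bx=np.array([np.cos(np.radians(-27.8)),np.sin(np.radians(-27.8))]); by=np.array([-bx[1],bx[0]]); B=np.array([.467,-.299])
def bed(P): return np.c_[(P[:,:2]-B)@bx,(P[:,:2]-B)@by,P[:,2]-.03]
im,w=shot("side")
hsv=cv2.cvtColor(im,cv2.COLOR_RGB2HSV)
for v in range(310,352,4):
    print(v,[ (u,int(hsv[v,u,2]),*(bed(w[v,u][None])[0]*1000).round(0).astype(int)) for u in (332,336,340)])
im,w=shot("top"); hsv=cv2.cvtColor(im,cv2.COLOR_RGB2HSV)
q=bed(w.reshape(-1,3)).reshape(400,640,3)
m=(q[...,2]>.02)&(q[...,0]>.03)&(q[...,0]<.16)&(abs(q[...,1])<.19)&(q[...,2]<.26)
for v,u in np.argwhere(m)[::6]: pass
m2=m&(q[...,1]<-.06)
for y in np.arange(-.16,-.06,.01):
    k=m2&(q[...,1]>=y)&(q[...,1]<y+.01)
    if k.any(): p=q[k]*1000; print(round(y,2),len(p),"z",np.percentile(p[:,2],[5,50,95]).round(),"x",np.percentile(p[:,0],[5,50,95]).round(), "hi x",np.median(p[p[:,2]>p[:,2].max()-8][:,0]).round())
E
```

```text
310 [(332, 143, np.int64(60), np.int64(11), np.int64(3)), (336, 179, np.int64(75), np.int64(-62), np.int64(102)), (340, 116, np.int64(82), np.int64(-41), np.int64(75))]
314 [(332, 139, np.int64(61), np.int64(0), np.int64(1)), (336, 179, np.int64(75), np.int64(-70), np.int64(98)), (340, 104, np.int64(83), np.int64(-44), np.int64(65))]
318 [(332, 92, np.int64(70), np.int64(-108), np.int64(135)), (336, 53, np.int64(78), np.int64(-106), np.int64(135)), (340, 104, np.int64(85), np.int64(-73), np.int64(90))]
322 [(332, 63, np.int64(70), np.int64(-112), np.int64(128)), (336, 49, np.int64(79), np.int64(-116), np.int64(135)), (340, 134, np.int64(86), np.int64(-83), np.int64(89))]
326 [(332, 66, np.int64(71), np.int64(-113), np.int64(115)), (336, 50, np.int64(79), np.int64(-116), np.int64(121)), (340, 136, np.int64(87), np.int64(-93), np.int64(89))]
330 [(332, 56, np.int64(71), np.int64(-114), np.int64(102)), (336, 45, np.int64(80), np.int64(-117), np.int64(109)), (340, 135, np.int64(88), np.int64(-103), np.int64(90))]
334 [(332, 117, np.int64(72), np.int64(-116), np.int64(91)), (336, 105, np.
[... 509 characters left out ...]
102, np.int64(83), np.int64(-140), np.int64(86)), (340, 107, np.int64(91), np.int64(-139), np.int64(86))]
350 [(332, 79, np.int64(75), np.int64(-140), np.int64(69)), (336, 76, np.int64(83), np.int64(-141), np.int64(72)), (340, 77, np.int64(92), np.int64(-141), np.int64(74))]
-0.14 41 z [42. 88. 92.] x [61. 72. 89.] hi x 76.0
-0.13 32 z [31. 87. 93.] x [61. 65. 83.] hi x 69.0
-0.12 29 z [ 35.  89. 139.] x [61. 66. 80.] hi x 77.0
-0.11 70 z [ 39.  98. 138.] x [61. 72. 88.] hi x 78.0
-0.1 47 z [ 46.  90. 101.] x [61. 71. 90.] hi x 78.0
-0.09 41 z [ 35.  90. 103.] x [61. 72. 89.] hi x 75.0
-0.08 48 z [ 35.  89. 102.] x [61. 70. 89.] hi x 77.0
-0.07 56 z [ 27.  80. 103.] x [62. 72. 88.] hi x 74.0
```

Knob in the bed frame: x 77, y -110, top at 136 mm. I'll pinch it with the fingers closing along the bed's x.

```bash
python3 - <<'E'
from h import *
plan([.484,-.432,.25],-117.8)
E
```

```text
shift [196. 109.  -0.] turn [-0.   0.1 90.2] rows 12.6
```

```bash
python3 -m creep '[[0,196,109,0,0,0,90],[0,196,109,0,0,0,90],[0,196,109,0,0,0,90],[0,196,109,0,0,0,90],[0,196,109,0,0,0,90],[0,196,109,0,0,0,90],[0,196,109,0,0,0,90],[0,196,109,0,0,0,90]]';python3 -m creep '[[0.2,0,0,0,0,0,33],[0.2,0,0,0,0,0,33],[0.2,0,0,0,0,0,33],[0.2,0,0,0,0,0,33],[0.2,0,0,0,0,0,33],[0.2,0,0,0,0,0,33]]'; python3 - <<'E'
from h import *
im,w=shot("wrist","w12")
plan([.484,-.432,.157],-117.8)
E
```

```text
time_s: 39.7
tcp_pos: [0.4847, -0.4333, 0.4117]
ee_rot: [[0.081, -0.997, -0.003], [-0.997, -0.081, 0.004], [-0.004, 0.002, -1.0]]
wrist_force: [0.3, -0.5, 0.2]
gripper_width: 0.5
gripper_force: 0.0
time_s: 40.2
tcp_pos: [0.4841, -0.432, 0.4132]
ee_rot: [[-0.469, -0.883, -0.001], [-0.883, 0.469, 0.003], [-0.002, 0.002, -1.0]]
wrist_force: [-0.6, -0.4, 0.1]
gripper_width: 0.597
gripper_force: 0.0
shift [ 0. -0. 92.] turn [0.1 0.1 0. ] rows 2.2
```

View pics/w12.png

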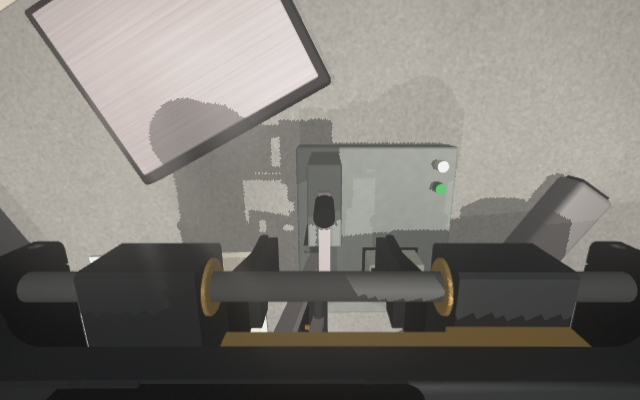

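The knob is at (324,208), midway between the fingers at (325,290). Going down and gripping.

```bash
python3 -m creep '[[0.2,0,0,35,0,0,0],[0.2,0,0,70,0,0,0],[0.2,0,0,88,0,0,0],[0.2,0,0,92,0,0,0],[-1,0,0,92,0,0,0],[-1,0,0,92,0,0,0],[-1,0,0,92,0,0,0],[-1,0,0,92,0,0,0]]';python3 -m creep '[[-1,0,0,0,0,0,0],[-1,0,0,0,0,0,0],[-1,0,0,0,0,0,0],[-1,0,0,0,0,0,0],[-1,0,0,0,0,0,0]]'
```

```text
time_s: 40.92
tcp_pos: [0.4839, -0.4315, 0.3249]
ee_rot: [[-0.467, -0.884, 0.004], [-0.884, 0.467, -0.0], [-0.002, -0.004, -1.0]]
wrist_force: [1.0, -0.5, 0.4]
gripper_width: 0.382
gripper_force: 0.0
time_s: 41.33
tcp_pos: [0.4847, -0.4317, 0.324]
ee_rot: [[-0.467, -0.884, 0.006], [-0.884, 0.467, -0.002], [-0.001, -0.006, -1.0]]
wrist_force: [3.9, -2.9, 0.5]
gripper_width: 0.172
gripper_force: 30.0
```

```bash
python3 -m creep '[[-1,10,0,0,0,0,0],[-1,20,0,0,0,0,0],[-1,30,0,0,0,0,0],[-1,38,0,0,0,0,0],[-1,42,0,0,0,0,0],[-1,42,0,0,0,0,0],[-1,42,0,0,0,0,0]]'; python3 - <<'E'
from h import *
s=r.sense(); print(s["wrist_force"]); print((np.array([-.467,-.884])@(s["tcp_pos"][:2]-[.4847,-.4317])))
E
```

```text
time_s: 41.92
tcp_pos: [0.4668, -0.4656, 0.324]
ee_rot: [[-0.466, -0.885, 0.008], [-0.885, 0.466, 0.004], [-0.008, -0.005, -1.0]]
wrist_force: [10.0, 10.8, 4.4]
gripper_width: 0.176
gripper_force: 30.0
[ 9.97138813 10.772346    4.44063351]
0.03835019994534104
```

The bolt moved 38 mm and came up against its stop. I'll release, lift and measure the clamp bar.

```bash
python3 -m creep '[[0,0,0,0,0,0,0],[0,0,0,0,0,0,0],[0,0,0,0,0,0,0],[0,0,0,-35,0,0,0],[0,0,0,-75,0,0,0],[0,0,0,-110,0,0,0],[0,0,0,-110,0,0,0]]'; python3 - <<'E'
from h import *
bx=np.array([np.cos(np.radians(-27.8)),np.sin(np.radians(-27.8))]); by=np.array([-bx[1],bx[0]]); B=np.array([.467,-.299])
for n in("top","side"):
    im,w=shot(n,n+"13"); q=np.dstack([(w[...,:2]-B)@bx,(w[...,:2]-B)@by,w[...,2]-.03])*1000
    m=(abs(q[...,1])<30)&(q[...,0]>60)&(q[...,0]<140)&(q[...,2]>170)&(q[...,2]<230)
    print(n,"bar",m.sum(),np.median(q[m],0).round() if m.any() else 0,np.percentile(q[m],[5,95],0).round() if m.any() else 0)
    m=(q[...,1]<-100)&(q[...,1]>-170)&(q[...,0]>55)&(q[...,0]<100)&(q[...,2]>108)&(q[...,2]<145)
    print(n,"knob",m.sum(),np.median(q[m],0).round() if m.any() else 0)
p=B+.107*bx; plan([*p,.30],-117.8); plan([*p,.227],-117.8)
E
```

```text
time_s: 42.5
tcp_pos: [0.4634, -0.4697, 0.442]
ee_rot: [[-0.467, -0.884, 0.011], [-0.884, 0.467, -0.009], [0.003, -0.014, -1.0]]
wrist_force: [1.1, -0.9, 1.5]
gripper_width: 0.493
gripper_force: 0.0
top bar 73 [105.   5. 201.] [[101. -16. 196.]
 [111.  26. 204.]]
top knob 1 [  75. -151.  137.]
side bar 0 0 0
side knob 110 [  78. -151.  133.]
shift [-152.  -31.  -29.] turn [-0.2  0.1 -0.1] rows 3.8
shift [-152.  -31.   44.] turn [-0.2  0.1 -0.1] rows 3.9
```

The knob is now at y -151, so the catch is fully drawn. The bar is where the geometry says. Moving over it and pinching it.

```bash
python3 -m creep '[[0.1,-20,-4,-29,0,0,0],[0.1,-60,-12,-29,0,0,0],[0.1,-100,-20,-29,0,0,0],[0.1,-135,-27,-29,0,0,0],[0.1,-152,-31,-29,0,0,0],[0.1,-152,-31,-29,0,0,0],[0.1,-152,-31,10,0,0,0],[0.1,-152,-31,42,0,0,0]]';python3 -m creep '[[-1,0,0,0,0,0,0],[-1,0,0,0,0,0,0],[-1,0,0,0,0,0,0],[-1,0,0,0,0,0,0],[-1,0,0,0,0,0,0],[-1,0,0,0,0,0,0],[-1,0,0,0,0,0,0]]'; python3 - <<'E'
from h import *
bx=np.array([np.cos(np.radians(-27.8)),np.sin(np.radians(-27.8))]); B=np.array([.467,-.299])
s=r.sense(); g=s["tcp_pos"]+.164*s["ee_rot"][:,2]; gx=(g[:2]-B)@bx*1000; gz=(g[2]-.03)*1000; print("grasp bed",gx,gz,s["wrist_force"])
th0=np.arctan2(gx-85,gz-49); rad=np.hypot(gx-85,gz-49); print(np.degrees(th0),rad)
for a in np.arange(0,100,7): 
    t=th0-np.radians(a); print(a, round(-0+(85+rad*np.sin(t)-gx)), round(-(49+rad*np.cos(t)-gz)))
E
```

```text
time_s: 43.27
tcp_pos: [0.5617, -0.3486, 0.3899]
ee_rot: [[-0.468, -0.884, 0.001], [-0.884, 0.468, 0.002], [-0.002, -0.0, -1.0]]
wrist_force: [0.2, -0.2, -1.5]
gripper_width: 0.545
gripper_force: 0.0
time_s: 43.85
tcp_pos: [0.5623, -0.3487, 0.3926]
ee_rot: [[-0.467, -0.884, 0.003], [-0.884, 0.467, 0.0], [-0.002, -0.003, -1.0]]
wrist_force: [-0.9, 0.5, 1.1]
gripper_width: 0.129
gripper_force: 30.0
grasp bed 107.96377831836062 198.60522098852263 [-0.88769603  0.48280276  1.13742115]
8.726553528118098 151.35738258069708
0 0 0
7 -18 -2
14 -37 -1
21 -55 2
28 -73 7
35 -90 14
42 -106 23
49 -121 34
56 -134 47
63 -146 61
70 -156 77
77 -164 94
84 -169 111
91 -173 129
98 -174 148
```

```bash
python3 -m creep '[[-1,0,18,-2,0,0,0],[-1,0,37,-1,0,0,0],[-1,0,55,2,0,0,0],[-1,0,73,7,0,0,0],[-1,0,90,14,0,0,0],[-1,0,106,23,0,0,0],[-1,0,121,34,0,0,0],[-1,0,121,34,0,0,0]]'; python3 - <<'E'
from h import *
bx=np.array([np.cos(np.radians(-27.8)),np.sin(np.radians(-27.8))]); B=np.array([.467,-.299])
s=r.sense(); g=s["tcp_pos"]+.164*s["ee_rot"][:,2]; gx=(g[:2]-B)@bx*1000; gz=(g[2]-.03)*1000; print("grasp bed",gx,gz,np.degrees(np.arctan2(gx-85,gz-49)),np.hypot(gx-85,gz-49))
print([(a,round(gx-85+151*np.sin(np.radians(a))),round(gz-49-151*np.cos(np.radians(a)))) for a in range(42,93,7)])
E
```

```text
time_s: 44.52
tcp_pos: [0.454, -0.2909, 0.3565]
ee_rot: [[-0.468, -0.884, 0.003], [-0.884, 0.468, 0.003], [-0.004, -0.001, -1.0]]
wrist_force: [1.8, 1.9, -4.6]
gripper_width: 0.126
gripper_force: 30.0
grasp bed -15.111244243907393 162.50325753362765 -41.412682939120636 151.34480729383577
[(42, 1, 1), (49, 14, 14), (56, 25, 29), (63, 34, 45), (70, 42, 62), (77, 47, 80), (84, 50, 98), (91, 51, 116)]
```

```bash
python3 -m creep '[[-1,0,14,14,0,0,0],[-1,0,25,29,0,0,0],[-1,0,34,45,0,0,0],[-1,0,42,62,0,0,0],[-1,0,47,80,0,0,0],[-1,0,50,98,0,0,0],[-1,0,51,114,0,0,0],[-1,0,51,117,0,0,0]]'; python3 - <<'E'
from h import *
bx=np.array([np.cos(np.radians(-27.8)),np.sin(np.radians(-27.8))]); B=np.array([.467,-.299])
s=r.sense(); g=s["tcp_pos"]+.164*s["ee_rot"][:,2]; gx=(g[:2]-B)@bx*1000; gz=(g[2]-.03)*1000; a=np.degrees(np.arctan2(gx-85,gz-49)); print("grasp bed",gx,gz,a,"clamp rad",np.radians(8.6-a))
E
```

```text
time_s: 45.18
tcp_pos: [0.4114, -0.2679, 0.2405]
ee_rot: [[-0.466, -0.885, -0.001], [-0.885, 0.466, 0.002], [-0.001, 0.001, -1.0]]
wrist_force: [-3.9, 9.1, 22.3]
gripper_width: 0.127
gripper_force: 30.2
grasp bed -63.86547325909134 46.514780841606125 -90.9564295845793 clamp rad 1.737587487780799
```

The clamp is down at its stop. Releasing with a small opening and lifting straight off.

```bash
python3 -m creep '[[-0.4,0,0,-1,0,0,0],[-0.4,0,0,-1,0,0,0],[-0.4,0,0,-1,0,0,0],[-0.4,0,0,-1,0,0,0],[-0.4,0,0,-20,0,0,0],[-0.4,0,0,-55,0,0,0],[-0.4,0,0,-95,0,0,0],[-0.4,0,0,-130,0,0,0]]';python3 -m creep '[[-0.4,0,30,-30,0,0,0],[-0.4,0,60,-60,0,0,0],[-0.4,0,60,-60,0,0,0],[-0.4,0,60,-60,0,0,0],[-0.4,0,60,-60,0,0,0],[-0.4,0,60,-60,0,0,0],[-0.4,0,60,-60,0,0,0],[-0.4,0,60,-60,0,0,0]]'; python3 - <<'E'
from h import *
im,w=shot("side","s14"); im2,w2=shot("top","t14"); 
c=cartons(im2,w2,reg=(.25,.72,-.25,.5))
bx=np.array([np.cos(np.radians(-27.8)),np.sin(np.radians(-27.8))]); by=np.array([-bx[1],bx[0]]); B=np.array([.467,-.299])
q=np.dstack([(w[...,:2]-B)@bx,(w[...,:2]-B)@by,w[...,2]-.03])*1000
m=(abs(q[...,1])<30)&(q[...,0]>-85)&(q[...,0]<-45)&(q[...,2]>25)&(q[...,2]<120); print("bar",m.sum(),np.median(q[m],0).round())
print(r.sense()["wrist_force"])
E
```

```text
time_s: 45.85
tcp_pos: [0.41, -0.2683, 0.3722]
ee_rot: [[-0.467, -0.884, 0.001], [-0.884, 0.467, 0.001], [-0.001, 0.0, -1.0]]
wrist_force: [1.4, -0.3, -0.5]
gripper_width: 0.3
gripper_force: 0.0
time_s: 46.52
tcp_pos: [0.3577, -0.2404, 0.4287]
ee_rot: [[-0.468, -0.884, -0.002], [-0.884, 0.468, 0.002], [-0.001, 0.003, -1.0]]
wrist_force: [0.6, -0.1, -0.6]
gripper_width: 0.3
gripper_force: 0.0
carton [0.576 0.081] 88.9 [0.178 0.067] 0.0654
carton [0.558 0.363] -82.4 [0.154 0.067] 0.0656
carton [0.452 0.349] -82.5 [0.154 0.066] 0.0657
carton [0.344 0.335] -82.2 [0.157 0.066] 0.0658
bar 101 [-64.  -0.  53.]
[ 0.34466211 -0.04115102 -0.61991411]
```

View pics/s14.png

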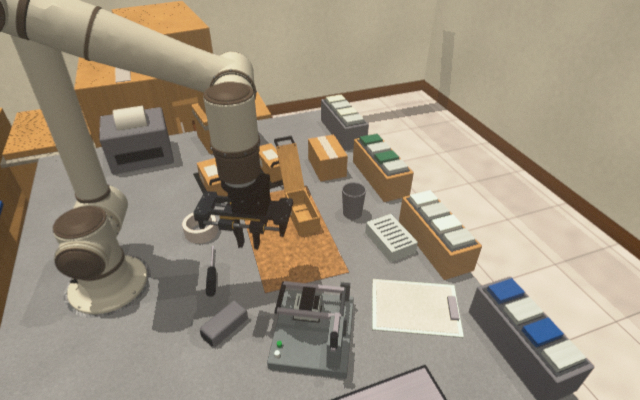

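The side view shows the clamp level over the driver at (312,300), the catch drawn, the cup in place at (353,200), the opened carton empty at (303,212) and the empties on the mat. The arm is clear of everything.

```bash
python3 -c "
from station import r
print(r.finish_job())"
```

```text
the job is handed in; nothing more can be done
None
```

I handed the job in after 46.5 s on the robot clock, with every step done by my measurements: the three empties stand shut on the returns mat, the driver lies within about 1 mm of the pad's middle, the catch was drawn before the clamp went fully down, and the cup looked unmoved; the hand-in gave no verdict.

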